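Pin the stepped pulley onto the belt tensioner

TASK

Slip the stepped pulley, wide step down, onto the upright stud of the green belt tensioner until it sits fully home, then slide the hairpin clip's straight leg through the hole drilled across the stud above the pulley until the sprung leg snaps round and its bow hugs the stud, and let go. The stud's height was set by hand, so find the hole by feel; set the pulley down gently and push the clip gently, never forcing it. Leave the other things on the bench where they are.

Things in the scene. Friction and masses are not known exactly. Their poses are not given: they have to be found in the camera images.
- tensioner: Green plate, 100 x 70 x 12 mm, fixed to the bench, its x along the 100 mm side. Origin: centre of its underside. In its centre stands the steel stud, 16 mm in diameter, on a shoulder (30 mm in diameter, its top 16 mm above the bench) that the pulley rests on.
- stud_mark (a point): Point on the stud's upright axis, 76 mm above the bench; its x runs along the cross-hole (6 mm wide, 5.5 mm high, right through, mouths flared sideways only). The stud is clamped at an unknown height: the hole's centre is anywhere from 8 mm below to 8 mm above this point. The stud's flat top is always 8.5 mm above the hole's centre. The stud does not yield to a push of 40 N.
- pulley_hub (a point): Stepped aluminium pulley, 150 to 310 g, 40 mm tall, loose, standing on the bench wide step down: diameters 64 mm (lowest 12 mm), 50 mm (next 9 mm), 36 mm (the upper 19 mm, the hub to grip), bore 19 mm right through. This point: on its axis, 30 mm above its underside; z up the axis.
- pulley_foot (a point): Point on the pulley's axis at its underside. When home it is on the stud's axis, 16 mm above the bench, with the pulley's top 56 mm above the bench.
- clip_grip (a point): Hairpin clip, 62 g, flat on the bench: black rubber grip 40 x 24 x 16 mm (x, y, z), two 4 mm steel wire legs out of its front at half thickness. This point is half-way up; the grip runs from 14 mm behind to 26 mm ahead of it, a wire loop to 25 mm behind. x points along the straight leg (y = 0) to its blunt tip 68 mm from here; y points to the side of the sprung leg, which ends at 60 mm.
- clip_seat (a point): Point on the line of the clip's straight leg, 36 mm ahead of clip_grip, in the sprung leg's bow: it lies on the stud's axis when the clip is home. The grip's front stops against the stud 2 mm beyond that. The clip goes in flat, from either end of the hole, sprung leg on either side.
- clip_spring (a joint): Angle of the sprung leg, rad: 0 relaxed, growing as the leg is spread. Pushing the clip on spreads it to about 0.13 as its bump rides over the stud (about 8 N of push), then it snaps back to nearly 0 as the bow closes round the stud.
- collar: Loose steel ring, 32 mm wide, 12 mm tall. Not needed. Origin under its centre.
- dowel: Upright plain steel pin, 10 mm thick, 45 mm tall, loose. Not needed. Origin under its centre.
- oil: Amber oil bottle, 36 mm wide, 70 mm tall. Not needed. Origin under its centre.
- weight: Brass weight, 32 mm wide, 36 mm tall. Not needed. Origin under its centre.
- screwdriver: Screwdriver, 170 mm long, lying on the bench. Not needed. Origin under its middle.
Things that resemble listed ones, but are neither listed nor needed, are in the scene too. Of the things that look like the part that bears clip_grip, the smaller one is meant. Leave any black look-alike of the part that bears pulley_hub alone.

How it is judged:
By the outcome, as a careful person would: the job done as asked, in the order asked, and still so for the second after the job is handed in, with the robot touching nothing.
It also fails if it takes over 66 s, if anything falls off the work surface, if the arm or the gripper's body presses on something with over 40 N, if the wrist force passes 120 N, or if a joint passes its speed limit or range.

ROBOT

A 7-joint arm with a two-finger parallel gripper is mounted at the origin on the work surface. World frame = base frame: x ahead of the robot, y to its left, z up, the work surface at z = 0. Lengths are in m, angles in degrees, forces in N, time in s.
With the tool pointing down it reaches from about 0.425 to 0.875 m from the base axis. Payload 4.7 kg.
Tool frame: the origin (TCP) lies at the very end of the fingers, on their centre line; the grasp point (between the pads) lies 19 mm behind it (grip_depth is the distance from the TCP to the grasp point, in m); z points along the fingers, y is the direction in which the jaws open and shut (so a half turn about z gives the same grasp; the last joint's range is limited). The gripper opens to 85 mm and grips with 20 to 120 N. Pads are 22 mm wide; open, the fingers measure 114 mm over their backs; the gripper's body (76 mm by 85 mm) begins 54 mm behind the grasp point. The pads swing forward as they close: fully open they stand 13 mm farther back than shut.
Start: joints at [76.496, 18.392, -4.016, 83.108, 1.295, 78.541, -3.26], TCP at [0.161, -0.63, 0.21] pointing down, gripper open.
Joint ranges: [-163.93, 163.93], [-17.29, 119.83], [-79.2, 71.16], [3.27, 140.29], [-89.18, 269.18], [5.43, 117.66], [-154.24, 154.24]. Speed limits (degrees/s): [147.25, 147.25, 180, 180, 180, 180, 180].

INTERFACE

Orientations are given as [roll, pitch, yaw] about the fixed x, y, z axes, in that order (R = Rz(yaw) Ry(pitch) Rx(roll)).
In Python, from bench import observe, camera, get_calibration, finish_job, grip_depth gives the robot as it stands.
- The arm moves only by the tool step_arm, never from a script. Its argument "commands" is a list of rows, each an object with "dp": the shift along the world's x, y, z as a fraction of full scale, a list of three; "twist": the turn, a rotation vector about the world's x, y, z as a fraction of full scale, a list of three; "gripper": the finger opening in mm, from 0 to 85.4. A call has exactly 10 rows; each row shifts and turns the commanded pose from where the row before left it; what a row does not reach is not made up. Full scale, the value 1, is 0.025 m for a shift and pi/2 rad for a turn. A row lasts 1/12 s, in which the tool goes at most 41.7 mm and 7.16 degrees, less where a joint would pass 70% of its speed; a pose out of reach is approached as far as the arm can. A call with a number of a shift or a turn outside -1 to 1 is refused whole. A call with a gripper value outside its range is refused whole. The fingers move at their own pace and stop on an object; "newtons" is the grip in N (left out, the last holds). Time passes only in rows, so rows that do not move let the fingers close, or fill a call up. It gives the time, the measured TCP pose, the force and the opening at its end, in the units of the state.
- observe(): the state, without advancing time (a new reading comes with each control period).
- camera(name): name is "scene" or "top" or "wrist"; returns the picture (480x640x3 uint8, red, green, blue); there is no depth.
- get_calibration(name): a dict with "fovy" (degrees; the focal length in pixels is half the picture's height over the tangent of half this angle, whatever the lens; pixels are square), "cx", "cy" (the principal point, pixels), "R" (3x3) and "t" (3): a world point X has camera coordinates R X + t; the wrist camera has in their place "hand_eye" (4x4, takes a point from camera to tool coordinates, whose origin is the TCP and whose axes are the flange's). Camera axes: x right, y down, z forward; pixel columns grow to the right and rows downward; lengths in m; the calibration is good to about 2 mm. A picture is of the moment at which its call begins: read the wrist's pose just before it. get_calibration takes no time and is no camera call.
- finish_job(): hands the job in, once; it reports no verdict.
The state is a dict: "time_s": time; "joint_positions": joint angles; "joint_vel": joint speeds; "joint_efforts": joint torques, N m; "tcp_pos": TCP position; "orientation": TCP orientation; "ft_force": force on the tool from outside, world axes, zero at the start; "wrist_torque": the same for the moment, N m; "width": finger opening in m.
Only numpy, scipy, OpenCV 4.12 (cv2) and the standard library are available. Lean on these libraries where they do the work, as an engineer would, in place of code of your own. Each camera call takes 0.05 s, during which the arm holds its last target.

## Working session

There is one attempt and no reset: what is moved stays moved. The work goes in short steps, Python scripts to look and compute and a tool call to move; the robot and the scene stay as the last step left them, time stands still between calls to the robot, and variables do not carry over. Pictures are saved under pics/ and viewed, and the job is handed in when it is done.

Besides the shell and the picture viewer there is one more tool, called after "Request:" as name(argument=value, ...), one argument or row to a line, values as JSON. step_arm: Moves the arm, as the interface text tells. Shift numbers are shares of 0.025 m and turn numbers shares of pi/2 rad, none past 1 either way. Its arguments: {"type":"object","properties":{"commands":{"type":"array","items":{"type":"object","properties":{"dp":{"type":"array","items":{"type":"number","minimum":-1,"maximum":1}},"twist":{"type":"array","items":{"type":"number","minimum":-1,"maximum":1}},"gripper":{"type":"number"}}}},"newtons":{"type":"number"}},"required":["commands"]}

```bash
mkdir -p pics; cat > h.py <<'E'
import numpy as np, cv2
from bench import observe, camera, get_calibration, finish_job, grip_depth
from scipy.spatial.transform import Rotation as Ro
def K(c):
    f=240/np.tan(np.radians(c['fovy'])/2); return f
def ray(name,u,v,state=None):
    c=get_calibration(name); f=K(c)
    d=np.array([(u-c['cx'])/f,(v-c['cy'])/f,1.])
    if name=='wrist':
        s=state; R=Ro.from_euler('xyz',s['orientation'],degrees=True).as_matrix()
        H=np.array(c['hand_eye']); o=R@H[:3,3]+np.array(s['tcp_pos']); return o,R@H[:3,:3]@d
    R=np.array(c['R']);t=np.array(c['t']); return -R.T@t,R.T@d
def onz(name,u,v,z,state=None):
    o,d=ray(name,u,v,state); return o+d*(z-o[2])/d[2]
def tri(rs):
    A=np.zeros((3,3));b=np.zeros(3)
    for o,d in rs:
        d=d/np.linalg.norm(d);P=np.eye(3)-np.outer(d,d);A+=P;b+=P@o
    x=np.linalg.solve(A,b); return x,[np.linalg.norm((np.eye(3)-np.outer(d/np.linalg.norm(d),d/np.linalg.norm(d)))@(x-o)) for o,d in rs]
def proj(name,X,state=None):
    c=get_calibration(name); f=K(c); X=np.array(X,float)
    if name=='wrist':
        s=state; R=Ro.from_euler('xyz',s['orientation'],degrees=True).as_matrix()
        H=np.array(c['hand_eye']); p=R.T@(X-np.array(s['tcp_pos'])); q=H[:3,:3].T@(p-H[:3,3])
    else: q=np.array(c['R'])@X+np.array(c['t'])
    return np.array([c['cx']+f*q[0]/q[2],c['cy']+f*q[1]/q[2]])
def snap(name,fn):
    s=observe(); im=camera(name); cv2.imwrite('pics/%s.png'%fn,im[:,:,::-1]); 
    import json; json.dump({k:np.array(v).tolist() for k,v in s.items()},open('pics/%s.json'%fn,'w')); return s,im
def load(fn):
    import json; return json.load(open('pics/%s.json'%fn)),cv2.imread('pics/%s.png'%fn)
E
python3 - <<'E'
from h import *
print(observe(),grip_depth)
for n in ('scene','top','wrist'): print(n,get_calibration(n))
snap('scene','s0');snap('top','t0');snap('wrist','w0')
E
```

```text
{'time_s': 0.0, 'joint_positions': array([76.49434345, 18.4399065 , -4.01661866, 83.17415148,  1.29439242,
       78.54182953, -3.25986018]), 'joint_vel': array([ 0.15550335, -0.07083041,  0.04566867, -0.05013472, -0.06279509,
       -0.06590508,  0.07460901]), 'joint_efforts': array([ 7.51060870e-04, -4.93588114e+01, -3.81616820e-01, -3.14339340e+01,
        1.31007217e-02,  1.13499019e-02, -2.47595693e-05]), 'tcp_pos': array([ 0.16051919, -0.6292697 ,  0.20922067]), 'orientation': array([-1.79889328e+02,  4.83293670e-03,  1.43164445e+01]), 'ft_force': array([-0.34188922,  0.09841877,  0.26217083]), 'wrist_torque': array([-0.01638512, -0.03298855, -0.03144464]), 'width': 0.08518317146216679} 0.0187
scene {'fovy': 51.75519567192379, 'cx': 314.6254211280791, 'cy': 240.9829667873848, 'R': array([[ 0.03599985,  0.99925277,  0.01406833],
       [ 0.74752703, -0.01758265, -0.66399864],
       [-0.66325512,  0.0344203 , -0.74760142]]), 't': array([-0.01129953, -0.37789067,  1.48906361])}
top {'fovy': 51.64056846202273, 'cx': 324.00803422117593, 'cy': 236.73842427209945, 'R': array([[-0.01697243, -0.99985141,  0.00301628],
       [-0.99399539,  0.01654673, -0.10816366],
       [ 0.10809768, -0.00483397, -0.99412852]]), 't': array([-0.0128992 ,  0.59689988,  0.83352951])}
wrist {'fovy': 64.48140390814629, 'cx': 318.9927377109654, 'cy': 229.17541649259732, 'hand_eye': array([[-6.43323997e-04, -9.48989395e-01, -3.15307334e-01,
         8.15652990e-02],
       [ 9.99999775e-01, -6.69696617e-04, -2.47024559e-05,
         2.28358688e-04],
       [-1.87717886e-04, -3.15307279e-01,  9.48989612e-01,
        -1.64072519e-01],
       [ 0.00000000e+00,  0.00000000e+00,  0.00000000e+00,
         1.00000000e+00]])}
```

View pics/s0.png

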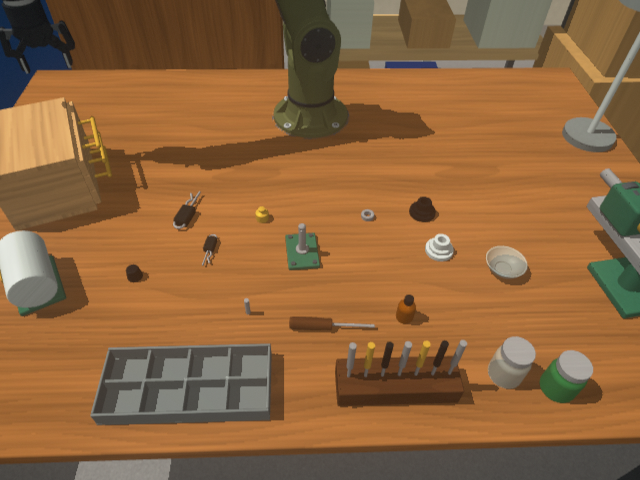

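View pics/t0.png

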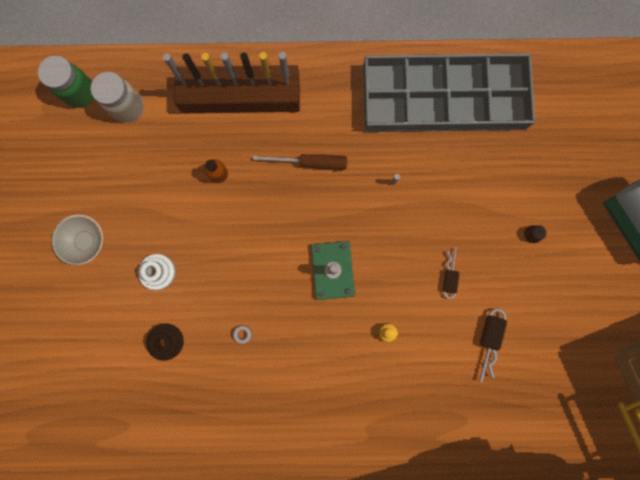

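View pics/w0.png

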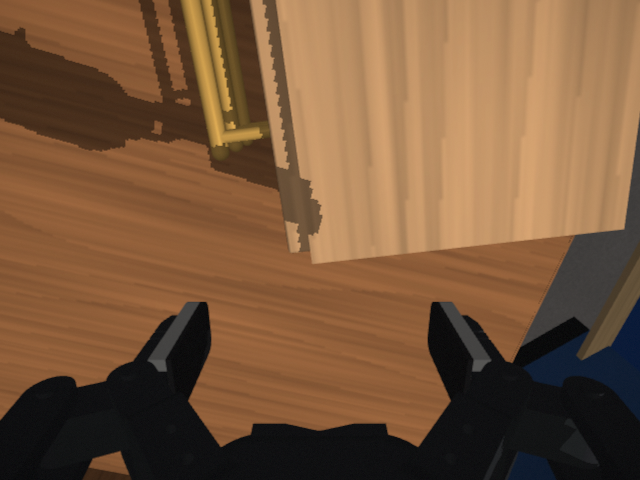

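```bash
python3 - <<'E'
from h import *
_,s=load('s0');_,t=load('t0')
a=lambda im,x,y,r=30:cv2.resize(im[y-r:y+r,x-r:x+r],(380,280*380//280 and 285))
top=[a(t,156,272),a(t,333,270,35)]; 
r1=np.hstack([cv2.resize(t[y-30:y+30,x-30:x+30],(260,260),interpolation=cv2.INTER_CUBIC) for x,y in ((156,272),(333,270),(451,273))])
r2=np.hstack([cv2.resize(s[y-30:y+30,x-30:x+30],(260,260),interpolation=cv2.INTER_CUBIC) for x,y in ((439,247),(302,245),(210,250))])
cv2.imwrite('pics/c0.png',np.vstack([r1,r2]))
for (n,u,v,z) in [('top',156,272,0.02),('top',150,270,.04),('scene',441,241,.04),('top',333,270,.084),('scene',302,228,.084),('top',451,282,.008),('scene',210,244,.008),('top',492,332,.01)]:
    print(n,u,v,onz(n,u,v,z).round(4))
E
```

```text
top 156 272 [0.5406 0.273  0.02  ]
top 150 270 [0.5433 0.2766 0.04  ]
scene 441 241 [0.5475 0.2736 0.04  ]
top 333 270 [ 0.5362 -0.0364  0.084 ]
scene 302 228 [ 0.5419 -0.0366  0.084 ]
top 451 282 [ 0.5145 -0.2476  0.008 ]
scene 210 244 [ 0.5161 -0.247   0.008 ]
top 492 332 [ 0.4259 -0.3152  0.01  ]
```

View pics/c0.png

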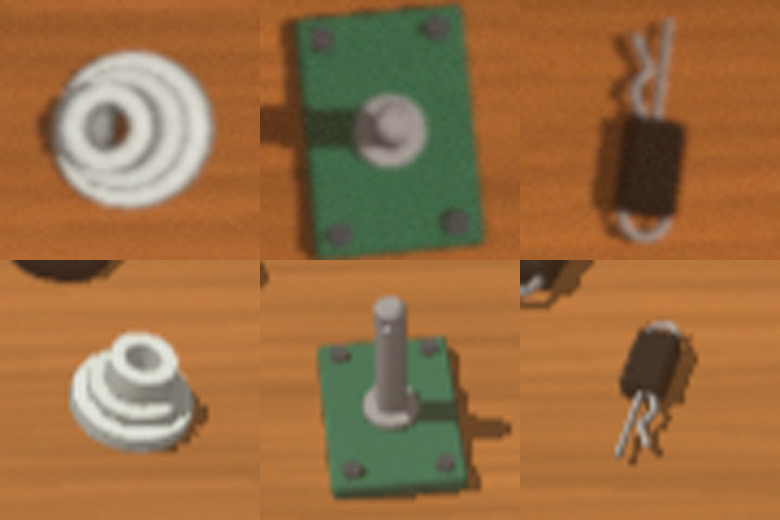

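Pulley candidates: the white one at top (156,272) and the black look-alike at (165,342), so I take the white one. Clip candidates: the small one at top (451,280) and the larger one at (492,335), so I take the small one. The close crop confirms both. The stud is at top (333,270). The clip's straight leg points about +x, and its sprung leg is on the +y side.

Request:
step_arm(
  commands=[
    {"dp": [0,0.3,0.9],"gripper": 85},
    {"dp": [0.3,0.5,0.9],"gripper": 85},
    {"dp": [0.7,0.8,0.4],"gripper": 85},
    {"dp": [0.9,0.9,0],"gripper": 85},
    {"dp": [0.9,0.9,0],"gripper": 85},
    {"dp": [0.9,0.9,0],"gripper": 85},
    {"dp": [0.9,0.9,0],"gripper": 85},
    {"dp": [0.9,0.9,0],"gripper": 85},
    {"dp": [0.9,0.9,0],"gripper": 85},
    {"dp": [0.9,0.9,0],"gripper": 85},
  ],
  newtons=40,
)

```text
invalid input
```

Request:
step_arm(
  commands=[
    {"dp": [0,0.3,0.9],"twist": [0,0,0],"gripper": 85},
    {"dp": [0.3,0.5,0.9],"twist": [0,0,0],"gripper": 85},
    {"dp": [0.7,0.8,0.4],"twist": [0,0,0],"gripper": 85},
    {"dp": [0.9,0.9,0],"twist": [0,0,0],"gripper": 85},
    {"dp": [0.9,0.9,0],"twist": [0,0,0],"gripper": 85},
    {"dp": [0.9,0.9,0],"twist": [0,0,0],"gripper": 85},
    {"dp": [0.9,0.9,0],"twist": [0,0,0],"gripper": 85},
    {"dp": [0.9,0.9,0],"twist": [0,0,0],"gripper": 85},
    {"dp": [0.9,0.9,0],"twist": [0,0,0],"gripper": 85},
    {"dp": [0.9,0.9,0],"twist": [0,0,0],"gripper": 85},
  ],
  newtons=40,
)

```text
time_s: 0.98
tcp_pos: [0.3439, -0.431, 0.2651]
orientation: [-180.0, 0.0, 14.3]
ft_force: [0.4, -0.7, 0.2]
width: 0.0848
```

Request:
step_arm(
  commands=[
    {"dp": [0.93,0.93,-0.3],"twist": [0,0,-0.03],"gripper": 85},
    {"dp": [0.93,0.93,-0.3],"twist": [0,0,-0.03],"gripper": 85},
    {"dp": [0.93,0.93,-0.3],"twist": [0,0,-0.03],"gripper": 85},
    {"dp": [0.93,0.93,-0.3],"twist": [0,0,-0.03],"gripper": 85},
    {"dp": [0.93,0.93,-0.3],"twist": [0,0,-0.03],"gripper": 85},
    {"dp": [0.93,0.93,-0.3],"twist": [0,0,-0.03],"gripper": 85},
    {"dp": [0.93,0.93,-0.3],"twist": [0,0,-0.03],"gripper": 85},
    {"dp": [0.93,0.93,-0.3],"twist": [0,0,-0.03],"gripper": 85},
    {"dp": [0,0,0],"twist": [0,0,0],"gripper": 85},
    {"dp": [0,0,0],"twist": [0,0,0],"gripper": 85},
  ],
)

```text
time_s: 1.82
tcp_pos: [0.53, -0.2436, 0.2044]
orientation: [-179.9, 0.1, -7.0]
ft_force: [0.1, -1.1, 0.0]
width: 0.0847
```

```bash
python3 - <<'E'
from h import *
s,_=snap('wrist','w1');print(s['tcp_pos'],s['orientation'],s['joint_positions'],s['ft_force'])
E
```

```text
[ 0.5300237  -0.24361148  0.2043821 ] [-1.79920703e+02  8.53901320e-02 -6.98176280e+00] [ 43.21112966  12.0363896  -24.29021453  92.67012735   5.00075737
  76.48237968 -78.76717413] [ 0.06431696 -1.12139317  0.00659823]
```

View pics/w1.png

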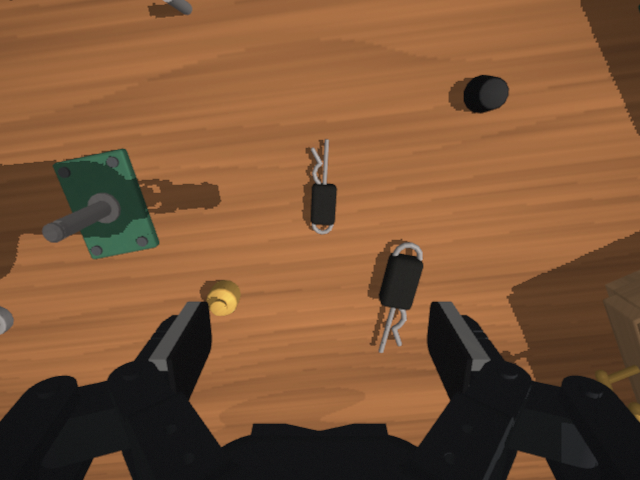

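```bash
python3 - <<'E'
from h import *
s,im=load('w1')
g=im[110:250,280:370].max(axis=2)
m=(g<60).astype(np.uint8)
n,l,st,ce=cv2.connectedComponentsWithStats(m); 
for i in range(1,n):
    if st[i,4]>100:
        c=cv2.findContours((l==i).astype(np.uint8),cv2.RETR_EXTERNAL,cv2.CHAIN_APPROX_NONE)[0][0]
        print(st[i],ce[i]+[280,110]); r=cv2.minAreaRect(c); print(cv2.boxPoints(r)+[280,110])
cv2.imwrite('pics/w1c.png',cv2.resize(im[120:245,270:380],None,fx=5,fy=4.8,interpolation=cv2.INTER_CUBIC))
E
```

```text
[ 31  73  25  42 950] [322.89263158 203.74947368]
[[309.57241631 223.26896667]
 [311.95172691 182.82069397]
 [336.04483032 184.2379303 ]
 [333.66551971 224.686203  ]]
```

View pics/w1c.png

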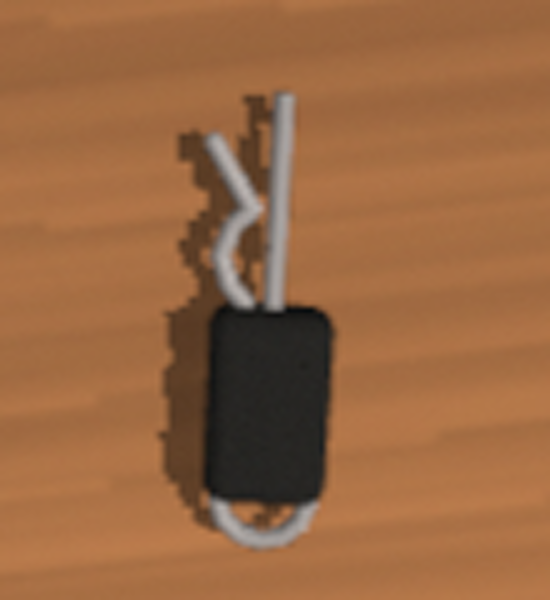

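```bash
python3 - <<'E'
from h import *
s,im=load('w1'); st,t=load('t0')
F=onz('wrist',324,183.5,.0155,s);B=onz('wrist',321.6,224.6,.0155,s);T=onz('wrist',327,139.4,.008,s);b=onz('wrist',325,184.2,.008,s)
print('front',F,'back',B,np.linalg.norm(F-B),'tip',T,'base',b)
yaw=np.degrees(np.arctan2(T[1]-B[1],T[0]-B[0]));print('yaw',yaw,np.degrees(np.arctan2(*(F-B)[[1,0]])),np.degrees(np.arctan2(*(T-b)[[1,0]])))
u=(T-B)[:2];u/=np.linalg.norm(u);print('grip pt from tip',T[:2]-.068*u,'from grip',F[:2]-.026*u,B[:2]+.014*u)
# heights by triangulation: grip top centre wrist & top
m=(t[260:300,435:470].max(axis=2)<55).astype(np.uint8);c=cv2.moments(m,True);uc=(c['m10']/c['m00']+435,c['m01']/c['m00']+260);print(uc,c['m00'])
print('clip',tri([ray('wrist',322.8,203.9,s),ray('top',*uc)]))
print('stud top',tri([ray('wrist',54,232,s),ray('top',333.5,267.5),ray('scene',302,228)]))
print(tri([ray('top',333.5,267.5),ray('scene',302,228)]))
E
```

```text
front [ 0.538737   -0.24922102  0.0155    ] back [ 0.4987444  -0.24211329  0.0155    ] 0.04061930623082306 tip [ 0.5779354  -0.25676473  0.008     ] base [ 0.53640205 -0.24999832  0.008     ]
yaw -10.48199185834404 -10.077727379819592 -9.253055377149165
grip pt from tip [ 0.51107017 -0.24439373] from grip [ 0.51317089 -0.24449093] [ 0.51251077 -0.24466026]
(449.1021897810219, 281.82481751824815) 137.0
clip (array([ 0.51522328, -0.2456741 ,  0.00113299]), [np.float64(0.0003640243469622726), np.float64(0.0003640243469621505)])
stud top (array([ 0.54098881, -0.03637859,  0.08501978]), [np.float64(0.0014785900467521966), np.float64(0.001161396035552801), np.float64(0.001357700027676253)])
(array([ 0.54037894, -0.03696022,  0.08243304]), [np.float64(0.0003711814976894768), np.float64(0.00037118149768949844)])
```

```bash
python3 - <<'E'
from h import *
s,im=load('w1'); _,sc=load('s0')
a=cv2.resize(im[140:265,35:165],(390,375),interpolation=cv2.INTER_CUBIC)
b=cv2.resize(sc[215:277,275:340],(390,375),interpolation=cv2.INTER_CUBIC)
cv2.imwrite('pics/st.png',np.hstack([a,b]))
E
```

```text
(no output)
```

View pics/st.png

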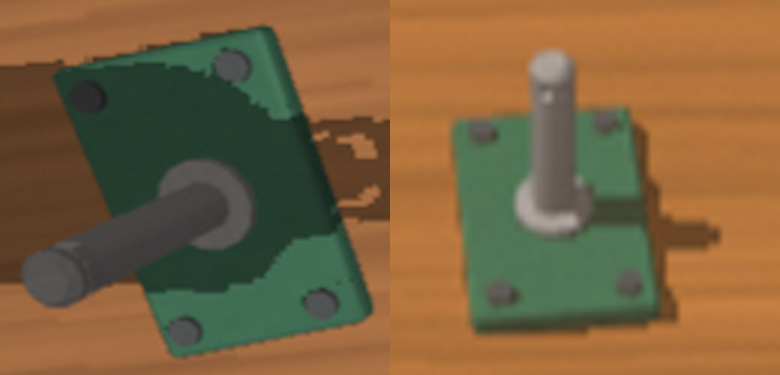

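Request:
step_arm(
  commands=[
    {"dp": [0.1,0.8,0.3],"twist": [0,0,0],"gripper": 85},
    {"dp": [0.1,0.9,0],"twist": [0,0,0],"gripper": 85},
    {"dp": [0.1,0.9,0],"twist": [0,0,0],"gripper": 85},
    {"dp": [0.1,0.9,0],"twist": [0,0,0],"gripper": 85},
    {"dp": [0.1,0.9,0],"twist": [0,0,0],"gripper": 85},
    {"dp": [0.1,0.9,0],"twist": [0,0,0],"gripper": 85},
    {"dp": [0.1,0.9,0],"twist": [0,0,0],"gripper": 85},
    {"dp": [0.1,0.9,0],"twist": [0,0,0],"gripper": 85},
    {"dp": [0,0.9,0],"twist": [0,0,0],"gripper": 85},
    {"dp": [0,0,0],"twist": [0,0,0],"gripper": 85},
  ],
)

```text
time_s: 2.7
tcp_pos: [0.549, -0.0423, 0.2135]
orientation: [-179.9, -0.0, -7.0]
ft_force: [0.4, 0.8, -0.2]
width: 0.0847
```

```bash
python3 - <<'E'
from h import *
s,_=snap('wrist','w2');print(s['tcp_pos'],s['orientation'],s['joint_positions'],s['ft_force'])
E
```

```text
[ 0.54896401 -0.04234441  0.21354268] [-1.79903762e+02 -3.61811168e-02 -7.01920645e+00] [ 31.31400622   8.24619775 -32.40100035  96.26503135   4.43569917
  76.74805141 -98.85237056] [ 0.41877179  0.75158736 -0.17466243]
```

View pics/w2.png

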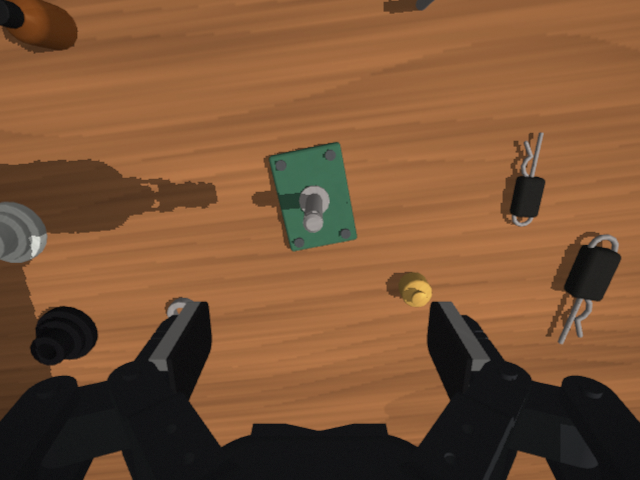

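```bash
python3 - <<'E'
from h import *
s,im=load('w2'); _,sc=load('s0')
print(ray('scene',302,228)[0])
a=cv2.resize(im[180:250,285:355],(400,400),interpolation=cv2.INTER_CUBIC)
b=cv2.resize(sc[220:260,283:323],(400,400),interpolation=cv2.INTER_CUBIC)
cv2.imwrite('pics/st2.png',np.hstack([a,b]))
g=cv2.inRange(cv2.cvtColor(im,cv2.COLOR_BGR2HSV),(60,60,30),(90,255,255))
n,l,st,ce=cv2.connectedComponentsWithStats(g);i=1+np.argmax(st[1:,4]);print(st[i])
c=cv2.findContours((l==i).astype(np.uint8),cv2.RETR_EXTERNAL,cv2.CHAIN_APPROX_NONE)[0][0]
q=cv2.boxPoints(cv2.minAreaRect(c));print(q)
P=np.array([onz('wrist',u,v,.012,s) for u,v in q]);print(P,P.mean(0))
for a_,b_ in ((0,1),(1,2),(2,3)): d=P[b_]-P[a_];print(np.linalg.norm(d),np.degrees(np.arctan2(d[1],d[0])))
# tri stud top
print(tri([ray('wrist',314,222,s),ray('top',333.5,267.5),ray('scene',302,228)]), tri([ray('wrist',314,222,s),ray('wrist',54,232,load('w1')[0])]))
E
```

```text
[ 1.27051934 -0.04660726  0.86246615]
[ 269  143   87  108 5331]
[[268.3077  155.53844]
 [338.3077  141.53844]
 [357.53848 237.69228]
 [287.53848 251.69228]]
[[ 0.58876499  0.00159961  0.012     ]
 [ 0.59355624 -0.06589368  0.012     ]
 [ 0.49571002 -0.07508739  0.012     ]
 [ 0.48927022 -0.00194893  0.012     ]] [ 0.54182537 -0.0353326   0.012     ]
0.06766313260116029 -85.93946386247526
0.0982771996978396 -174.6321980636336
0.07342142744735901 95.03188321764246
(array([ 0.5400028 , -0.03693451,  0.08246027]), [np.float64(0.0006175949781845948), np.float64(0.0005358157390654557), np.float64(0.0004645680820440325)]) (array([ 0.54130308, -0.03720467,  0.08850389]), [np.float64(8.847982386169087e-05), np.float64(8.847982386167359e-05)])
```

View pics/st2.png

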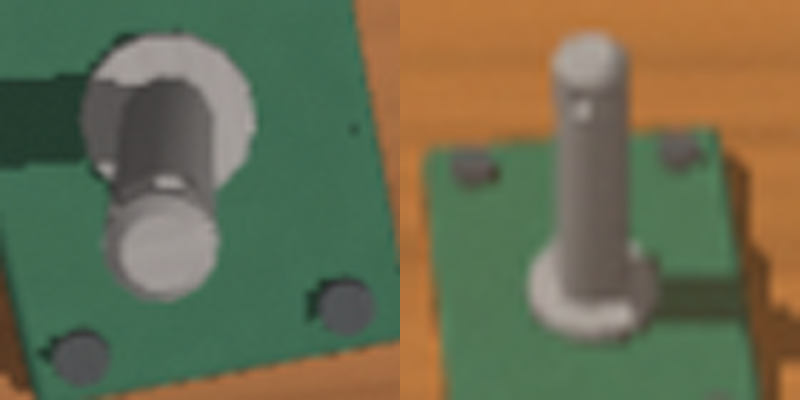

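The stud's cross-hole mouth shows at about (314,212) in w2, facing roughly +x with azimuth between -10 and -20°. I'll refine that later. Next is the pulley.

Request:
step_arm(
  commands=[
    {"dp": [0,0.95,0],"twist": [0,0,0],"gripper": 70},
    {"dp": [0,0.95,0],"twist": [0,0,0],"gripper": 70},
    {"dp": [0,0.95,0],"twist": [0,0,0],"gripper": 70},
    {"dp": [0,0.95,0],"twist": [0,0,0],"gripper": 70},
    {"dp": [0,0.95,0],"twist": [0,0,0],"gripper": 70},
    {"dp": [0,0.95,0],"twist": [0,0,0],"gripper": 70},
    {"dp": [0,0.95,0],"twist": [0,0,0],"gripper": 70},
    {"dp": [0,0.95,0],"twist": [0,0,0],"gripper": 70},
    {"dp": [0,0.95,-0.3],"twist": [0,0,0],"gripper": 70},
    {"dp": [0,0.95,-0.6],"twist": [0,0,0],"gripper": 70},
  ],
)

```text
time_s: 3.58
tcp_pos: [0.5516, 0.1893, 0.192]
orientation: [180.0, -0.3, -7.5]
ft_force: [0.7, -0.3, -0.7]
width: 0.07
```

Request:
step_arm(
  commands=[
    {"dp": [0,0.95,-0.6],"twist": [0,0,0],"gripper": 70},
    {"dp": [0,0.95,-0.6],"twist": [0,0,0],"gripper": 70},
    {"dp": [0,0.95,-0.6],"twist": [0,0,0],"gripper": 70},
    {"dp": [0,0,-0.5],"twist": [0,0,0],"gripper": 70},
    {"dp": [0,0,0],"twist": [0,0,0],"gripper": 70},
    {"dp": [0,0,0],"twist": [0,0,0],"gripper": 70},
    {"dp": [0,0,0],"twist": [0,0,0],"gripper": 70},
    {"dp": [0,0,0],"twist": [0,0,0],"gripper": 70},
    {"dp": [0,0,0],"twist": [0,0,0],"gripper": 70},
    {"dp": [0,0,0],"twist": [0,0,0],"gripper": 70},
  ],
)

```text
time_s: 4.42
tcp_pos: [0.5499, 0.2616, 0.1337]
orientation: [-180.0, -0.1, -7.4]
ft_force: [0.6, 0.3, 0.8]
width: 0.0702
```

```bash
python3 - <<'E'
from h import *
s,_=snap('wrist','w3');print(s['tcp_pos'],s['orientation'],s['joint_positions'],s['ft_force'],s['width'])
E
```

```text
[0.54994262 0.2616197  0.1337175 ] [-1.79994913e+02 -8.39521209e-02 -7.36583489e+00] [   5.76343246   21.01285518  -41.50640487   93.77630972   14.63721927
   70.70387488 -136.07811595] [0.61564232 0.31158449 0.77145964] 0.07019815012095904
```

View pics/w3.png

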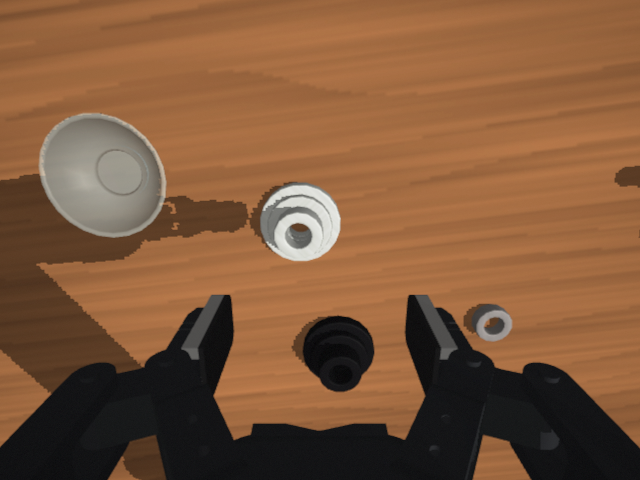

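```bash
python3 - <<'E'
from h import *
s,im=load('w3'); _,t=load('t0')
h=cv2.cvtColor(im,cv2.COLOR_BGR2HSV)
m=((h[:,:,1]<60)&(h[:,:,2]>70)).astype(np.uint8)[170:275,245:355]
n,l,st,ce=cv2.connectedComponentsWithStats(m);i=1+np.argmax(st[1:,4]);b=(l==i).astype(np.uint8)
cs,hi=cv2.findContours(b,cv2.RETR_CCOMP,cv2.CHAIN_APPROX_NONE)
for c in cs:
    if len(c)>15: print(cv2.boundingRect(c),cv2.fitEllipse(c))
cv2.imwrite('pics/w3c.png',cv2.resize(im[170:275,245:355],None,fx=5,fy=5,interpolation=cv2.INTER_CUBIC))
E
```

```text
(15, 13, 81, 78) ((54.880741119384766, 51.61137008666992), (77.58460235595703, 79.69313049316406), 100.71546936035156)
(45, 52, 20, 11) ((54.28926467895508, 57.26689910888672), (9.285995483398438, 18.278162002563477), 100.91468811035156)
```

View pics/w3c.png

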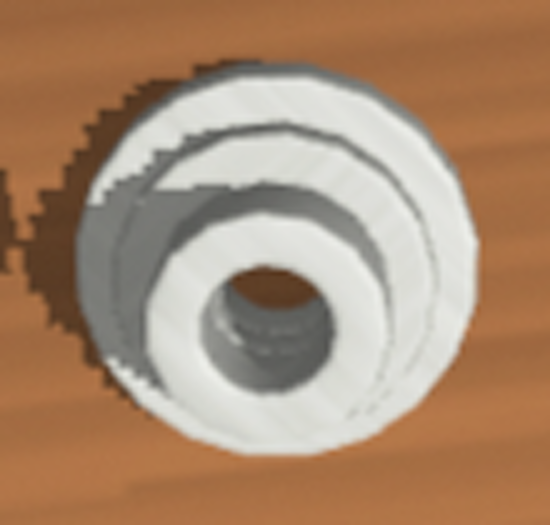

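```bash
python3 - <<'E'
from h import *
s,im=load('w3')
print(onz('wrist',298.4,236.1,.04,s), tri([ray('wrist',298.4,236.1,s),ray('top',150.2,270.9)]),tri([ray('wrist',298.4,236.1,s),ray('top',150.2,270.9),ray('scene',441,241)]))
E
```

```text
[0.54280966 0.27745967 0.04      ] (array([0.54182437, 0.27760484, 0.03670749]), [np.float64(0.00022481475473055918), np.float64(0.00022481475473050657)]) (array([0.54146278, 0.27754034, 0.03376499]), [np.float64(0.0009039902197215718), np.float64(0.001021789588610227), np.float64(0.001426144531226313)])
```

Request:
step_arm(
  commands=[
    {"dp": [-0.1,0.2,0],"twist": [0,0,0.075],"gripper": 70},
    {"dp": [-0.1,0.2,0],"twist": [0,0,0.075],"gripper": 70},
    {"dp": [-0.09,0.24,-0.3],"twist": [0,0,0.075],"gripper": 70},
    {"dp": [0,0,-0.6],"twist": [0,0,0.075],"gripper": 70},
    {"dp": [0,0,-0.8],"twist": [0,0,0],"gripper": 70},
    {"dp": [0,0,-0.8],"twist": [0,0,0],"gripper": 70},
    {"dp": [0,0,-0.7],"twist": [0,0,0],"gripper": 70},
    {"dp": [0,0,-0.6],"twist": [0,0,0],"gripper": 70},
    {"dp": [0,0,-0.5],"twist": [0,0,0],"gripper": 70},
    {"dp": [0,0,0],"twist": [0,0,0],"gripper": 70},
  ],
)

```text
time_s: 5.3
tcp_pos: [0.5404, 0.2773, 0.0227]
orientation: [180.0, 0.2, 19.7]
ft_force: [-0.9, -1.3, -0.1]
width: 0.0703
```

```bash
python3 - <<'E'
from h import *
s,_=snap('wrist','w4');print(s['tcp_pos'],s['orientation'],s['joint_positions'],s['ft_force'],s['width'])
E
```

```text
[0.54039173 0.27726736 0.02270429] [179.97643844   0.24509035  19.70742227] [   5.0254983    29.08983123  -43.3917374    99.2688321    22.41994519
   60.92698169 -116.25053281] [-0.89133234 -1.34124231 -0.14393722] 0.07029804284216072
```

View pics/w4.png

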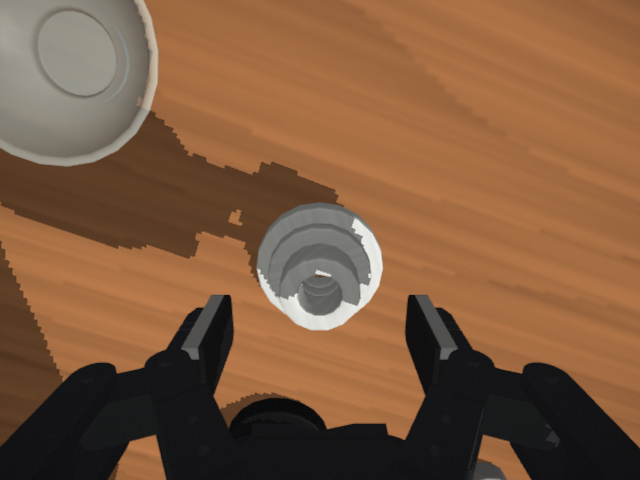

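```bash
python3 - <<'E'
from h import *
s,im=load('w4')
print(onz('wrist',320.5,295,.04,s)); print(proj('wrist',[.5428,.2775,.04],s))
E
```

```text
[0.54346113 0.2774005  0.04      ]
[319.76575481 296.21777622]
```

Request:
step_arm(
  commands=[
    {"dp": [0.08,0,0.08],"twist": [0,0,0],"gripper": 45},
    {"dp": [0,0,0],"twist": [0,0,0],"gripper": 40},
    {"dp": [0,0,0],"twist": [0,0,0],"gripper": 30},
    {"dp": [0,0,0],"twist": [0,0,0],"gripper": 30},
    {"dp": [0,0,0],"twist": [0,0,0],"gripper": 30},
    {"dp": [0,0,0],"twist": [0,0,0],"gripper": 30},
    {"dp": [0,0,0],"twist": [0,0,0],"gripper": 30},
    {"dp": [0,0,0],"twist": [0,0,0],"gripper": 30},
    {"dp": [0,0,0],"twist": [0,0,0],"gripper": 30},
    {"dp": [0,0,0],"twist": [0,0,0],"gripper": 30},
  ],
  newtons=50,
)

```text
time_s: 6.18
tcp_pos: [0.5439, 0.2784, 0.0273]
orientation: [180.0, 0.0, 19.7]
ft_force: [0.8, 0.5, 0.5]
width: 0.0301
```

```bash
python3 - <<'E'
from h import *
s,_=snap('wrist','w5');print(s['tcp_pos'],s['orientation'],s['ft_force'],s['wrist_torque'],s['width'])
E
```

```text
[0.54388018 0.27835866 0.02730993] [1.79996233e+02 8.86658676e-03 1.97108068e+01] [0.76776417 0.53443142 0.53315029] [-0.01878156 -0.04207329 -0.02372818] 0.030134449757669133
```

View pics/w5.png

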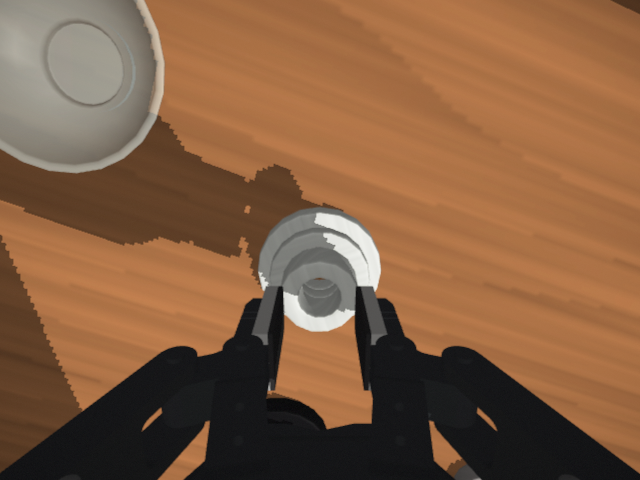

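```bash
python3 - <<'E'
from h import *
s,im=load('w5')
R=Ro.from_euler('xyz',s['orientation'],degrees=True).as_matrix()
for p in ([0,0,0],[0,.015,0],[.011,.015,0],[-.011,.015,0],[.011,.015,-.02],[0,0,-.019]): print(p,proj('wrist',R@np.array(p)+s['tcp_pos'],s))
print(onz('wrist',319.5,296,.04,s))
cv2.imwrite('pics/w5c.png',cv2.resize(im[200:400,230:410],None,fx=3,fy=3,interpolation=cv2.INTER_CUBIC))
E
```

```text
[0, 0, 0] [318.43293031 282.9646134 ]
[0, 0.015, 0] [349.89564295 282.94496539]
[0.011, 0.015, 0] [350.48292455 261.67065736]
[-0.011, 0.015, 0] [349.33039731 303.42101975]
[0.011, 0.015, -0.02] [354.24746619 280.64628647]
[0, 0, -0.019] [318.37551381 302.85384926]
[0.54394348 0.27786024 0.04      ]
```

View pics/w5c.png

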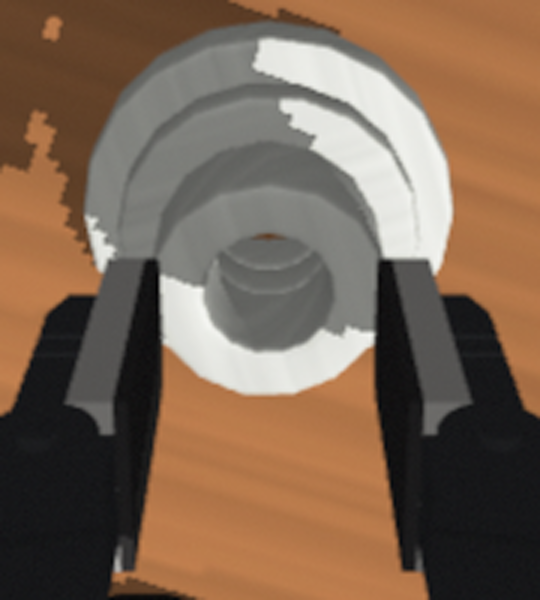

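The fingers closed to 30 mm with no contact. The pads sit above the hub, because their tips stand farther back than I assumed. I'll open, lower and retry.

Request:
step_arm(
  commands=[
    {"dp": [0,0,0],"twist": [0,0,0],"gripper": 48},
    {"dp": [0,0,0],"twist": [0,0,0],"gripper": 48},
    {"dp": [0,0,0],"twist": [0,0,0],"gripper": 48},
    {"dp": [0,0,-0.1],"twist": [0,0,0],"gripper": 48},
    {"dp": [0,0,-0.1],"twist": [0,0,0],"gripper": 48},
    {"dp": [0,0,-0.1],"twist": [0,0,0],"gripper": 48},
    {"dp": [0,0,-0.1],"twist": [0,0,0],"gripper": 48},
    {"dp": [0,0,0],"twist": [0,0,0],"gripper": 48},
    {"dp": [0,0,0],"twist": [0,0,0],"gripper": 48},
    {"dp": [0,0,0],"twist": [0,0,0],"gripper": 48},
  ],
  newtons=40,
)

```text
time_s: 7.07
tcp_pos: [0.5439, 0.2785, 0.0173]
orientation: [180.0, 0.0, 19.7]
ft_force: [0.2, -0.3, -0.7]
width: 0.0482
```

```bash
python3 - <<'E'
from h import *
s,im=snap('wrist','w6');print(s['tcp_pos'],s['orientation'],s['ft_force'],s['wrist_torque'],s['width'])
cv2.imwrite('pics/w6c.png',cv2.resize(im[180:420,210:430],None,fx=2.5,fy=2.5,interpolation=cv2.INTER_CUBIC)[:,:,::-1])
E
```

```text
[0.54390677 0.2784634  0.01731548] [1.79999550e+02 3.42299635e-03 1.97169439e+01] [ 0.23252383 -0.32021568 -0.69736332] [-0.04902166  0.08238413 -0.00156302] 0.04817425262516942
```

View pics/w6c.png

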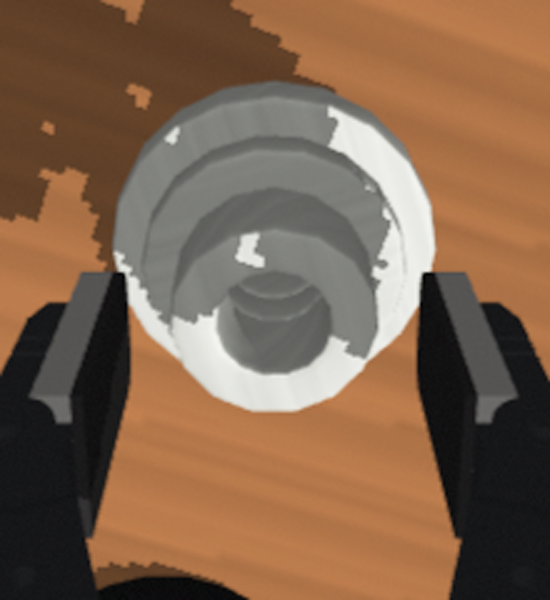

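Request:
step_arm(
  commands=[
    {"dp": [0,0,0],"twist": [0,0,0],"gripper": 25},
    {"dp": [0,0,0],"twist": [0,0,0],"gripper": 25},
    {"dp": [0,0,0],"twist": [0,0,0],"gripper": 25},
    {"dp": [0,0,0],"twist": [0,0,0],"gripper": 25},
    {"dp": [0,0,0],"twist": [0,0,0],"gripper": 25},
    {"dp": [0,0,0],"twist": [0,0,0],"gripper": 25},
    {"dp": [0,0,0],"twist": [0,0,0],"gripper": 25},
    {"dp": [0,0,0],"twist": [0,0,0],"gripper": 25},
    {"dp": [0,0,0],"twist": [0,0,0],"gripper": 25},
    {"dp": [0,0,0],"twist": [0,0,0],"gripper": 25},
  ],
  newtons=40,
)

```text
time_s: 7.95
tcp_pos: [0.5451, 0.2797, 0.019]
orientation: [-180.0, -0.2, 19.7]
ft_force: [0.4, 0.8, 5.8]
width: 0.025
```

```bash
python3 - <<'E'
from h import *
s,im=snap('wrist','w7');print(s['tcp_pos'],s['orientation'],s['ft_force'],s['wrist_torque'],s['width'])
cv2.imwrite('pics/w7c.png',cv2.resize(im[180:420,210:430],None,fx=2.5,fy=2.5,interpolation=cv2.INTER_CUBIC)[:,:,::-1])
E
```

```text
[0.54508738 0.27968117 0.01904927] [-179.9622345    -0.18742008   19.72963651] [0.35603474 0.82907038 5.76089335] [0.09149713 0.06160641 0.02190406] 0.02502957615027613
```

View pics/w7c.png

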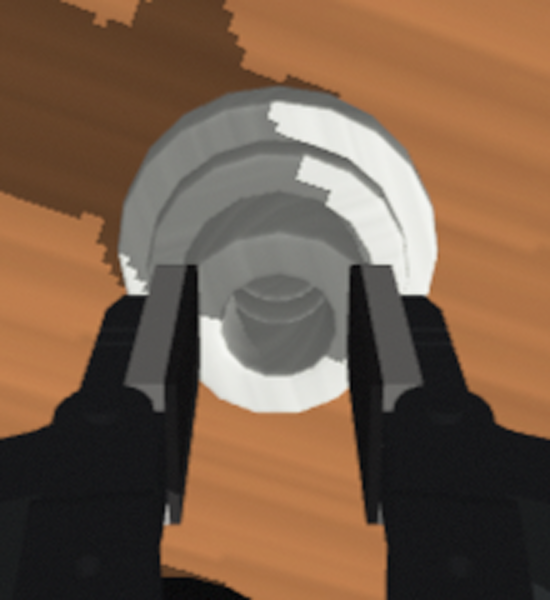

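```bash
python3 - <<'E'
from h import *
a=load('w3')[0];b=load('w7')[0]
print(tri([ray('wrist',298.4,236.1,a),ray('wrist',320.8,308.8,b)]))
s,im=snap('scene','s1')
cv2.imwrite('pics/s1c.png',cv2.resize(s and im[120:280,360:540],None,fx=4,fy=3.7,interpolation=cv2.INTER_CUBIC)[:,:,::-1])
print(proj('scene',b['tcp_pos']))
E
```

```text
(array([0.5416415 , 0.27746427, 0.03647551]), [np.float64(0.00018364916743402937), np.float64(0.00018364916743410285)])
[441.54512723 246.27481177]
```

View pics/s1c.png

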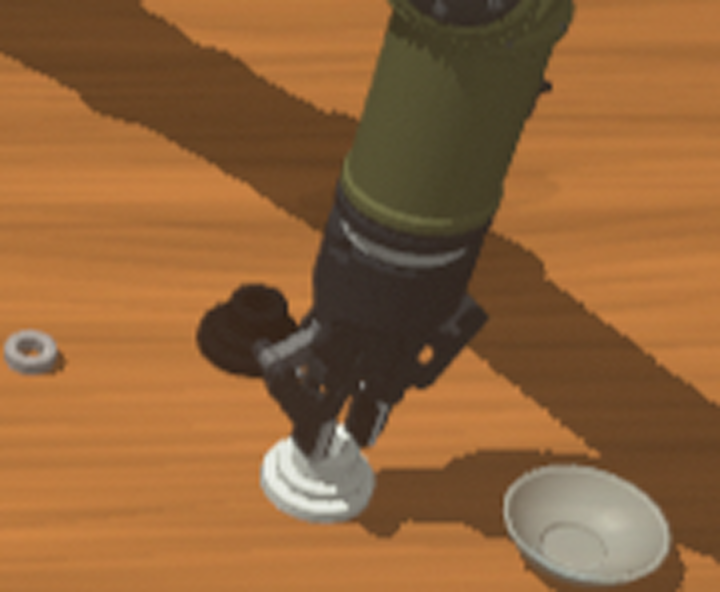

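Request:
step_arm(
  commands=[
    {"dp": [0,0,0],"twist": [0,0,0],"gripper": 46},
    {"dp": [0,0,0],"twist": [0,0,0],"gripper": 46},
    {"dp": [0,0,0],"twist": [0,0,0],"gripper": 46},
    {"dp": [0,0,-0.1],"twist": [0,0,0],"gripper": 46},
    {"dp": [0,0,-0.1],"twist": [0,0,0],"gripper": 46},
    {"dp": [0,0,-0.1],"twist": [0,0,0],"gripper": 46},
    {"dp": [0,0,-0.1],"twist": [0,0,0],"gripper": 46},
    {"dp": [0,0,0],"twist": [0,0,0],"gripper": 46},
    {"dp": [0,0,0],"twist": [0,0,0],"gripper": 46},
    {"dp": [0,0,0],"twist": [0,0,0],"gripper": 46},
  ],
  newtons=40,
)

```text
time_s: 8.88
tcp_pos: [0.5439, 0.2784, 0.0073]
orientation: [180.0, 0.0, 19.7]
ft_force: [-0.6, 0.1, 0.2]
width: 0.0463
```

```bash
python3 - <<'E'
from h import *
s,im=snap('wrist','w8');print(s['tcp_pos'],s['orientation'],s['ft_force'],s['wrist_torque'],s['width'])
cv2.imwrite('pics/w8c.png',cv2.resize(im[180:420,210:430],None,fx=2.5,fy=2.5,interpolation=cv2.INTER_CUBIC)[:,:,::-1])
E
```

```text
[0.54392711 0.27842214 0.00731355] [1.79996832e+02 5.37312742e-03 1.97158996e+01] [-0.62598518  0.05311844  0.17418417] [-0.00711326  0.03536362  0.01518013] 0.04625224575158092
```

View pics/w8c.png

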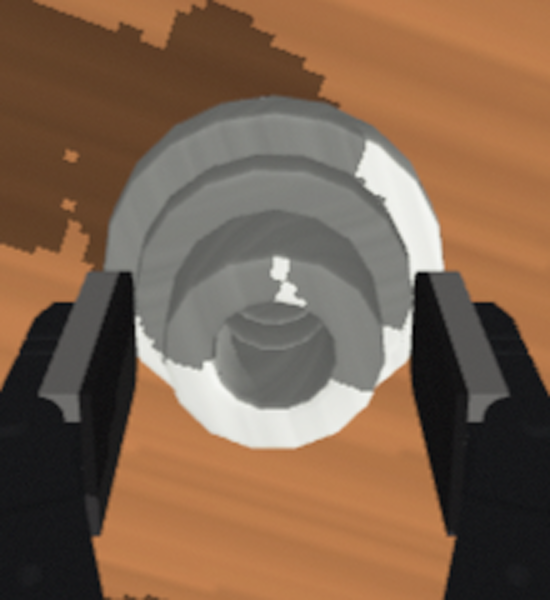

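Request:
step_arm(
  commands=[
    {"dp": [0,0,-0.06],"twist": [0,0,0],"gripper": 30},
    {"dp": [0,0,0],"twist": [0,0,0],"gripper": 30},
    {"dp": [0,0,0],"twist": [0,0,0],"gripper": 30},
    {"dp": [0,0,0],"twist": [0,0,0],"gripper": 30},
    {"dp": [0,0,0],"twist": [0,0,0],"gripper": 30},
    {"dp": [0,0,0],"twist": [0,0,0],"gripper": 30},
    {"dp": [0,0,0],"twist": [0,0,0],"gripper": 30},
    {"dp": [0,0,0],"twist": [0,0,0],"gripper": 30},
    {"dp": [0,0,0.1],"twist": [0,0,0],"gripper": 30},
    {"dp": [0,0,0.1],"twist": [0,0,0],"gripper": 30},
  ],
  newtons=50,
)

```text
time_s: 9.77
tcp_pos: [0.5436, 0.2781, 0.0106]
orientation: [180.0, 0.0, 19.7]
ft_force: [0.7, 0.1, -2.2]
width: 0.0342
```

```bash
python3 - <<'E'
from h import *
s,im=snap('wrist','w9');print(s['tcp_pos'],s['orientation'],s['ft_force'],s['wrist_torque'],s['width'])
cv2.imwrite('pics/w9c.png',cv2.resize(im[180:420,210:430],None,fx=2.5,fy=2.5,interpolation=cv2.INTER_CUBIC)[:,:,::-1])
E
```

```text
[0.54360397 0.27813908 0.01062392] [1.79989006e+02 4.34388966e-02 1.97113658e+01] [ 0.7497476   0.09315974 -2.2137628 ] [ 0.05178765 -0.05708614 -0.03117379] 0.03422699537690909
```

View pics/w9c.png

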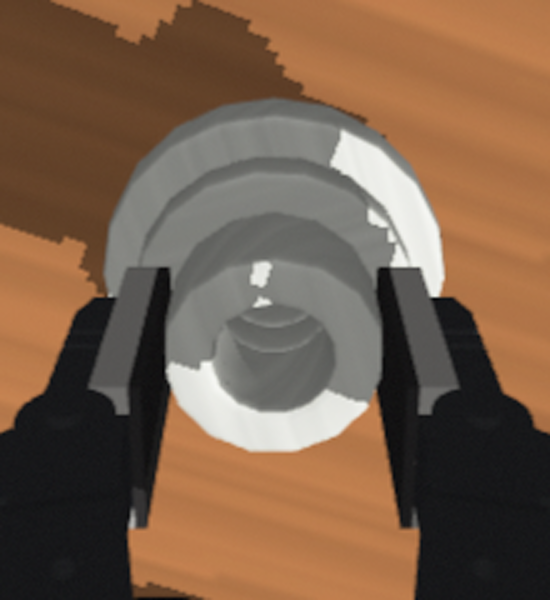

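Request:
step_arm(
  commands=[
    {"dp": [0,0,0.6],"twist": [0,0,0],"gripper": 30},
    {"dp": [0,0,0.9],"twist": [0,0,0],"gripper": 30},
    {"dp": [0,0,1],"twist": [0,0,0],"gripper": 30},
    {"dp": [0,-0.3,1],"twist": [0,0,0],"gripper": 30},
    {"dp": [-0.1,-0.6,1],"twist": [0,0,0],"gripper": 30},
    {"dp": [-0.16,-0.96,0.5],"twist": [0,0,0],"gripper": 30},
    {"dp": [-0.16,-0.96,0],"twist": [0,0,0],"gripper": 30},
    {"dp": [-0.16,-0.96,0],"twist": [0,0,0],"gripper": 30},
    {"dp": [-0.16,-0.96,0],"twist": [0,0,0],"gripper": 30},
    {"dp": [-0.16,-0.96,0],"twist": [0,0,0],"gripper": 30},
  ],
)

```text
time_s: 10.65
tcp_pos: [0.521, 0.135, 0.1368]
orientation: [180.0, -0.0, 19.7]
ft_force: [0.1, -1.1, -1.8]
width: 0.0342
```

Request:
step_arm(
  commands=[
    {"dp": [-0.16,-0.96,0],"twist": [0,0,0],"gripper": 30},
    {"dp": [-0.16,-0.96,0],"twist": [0,0,0],"gripper": 30},
    {"dp": [-0.16,-0.96,0],"twist": [0,0,0],"gripper": 30},
    {"dp": [-0.16,-0.96,0],"twist": [0,0,0],"gripper": 30},
    {"dp": [-0.16,-0.96,0],"twist": [0,0,0],"gripper": 30},
    {"dp": [-0.16,-0.96,0],"twist": [0,0,0],"gripper": 30},
    {"dp": [-0.16,-0.96,0],"twist": [0,0,0],"gripper": 30},
    {"dp": [-0.16,-0.96,0],"twist": [0,0,0],"gripper": 30},
    {"dp": [0,0,0],"twist": [0,0,0],"gripper": 30},
    {"dp": [0,0,0],"twist": [0,0,0],"gripper": 30},
  ],
)

```text
time_s: 11.48
tcp_pos: [0.4892, -0.0574, 0.1365]
orientation: [180.0, -0.0, 19.5]
ft_force: [0.0, 1.2, -1.6]
width: 0.0342
```

```bash
python3 - <<'E'
from h import *
s,im=snap('wrist','w10');print(s['tcp_pos'],s['orientation'],s['joint_positions'],s['ft_force'],s['wrist_torque'],s['width'])
b=load('w9')[0]; p=onz('wrist',320,322.8,b['tcp_pos'][2]+.0342,b);print(p)
R=Ro.from_euler('xyz',b['orientation'],degrees=True).as_matrix();print('axis in tool',R.T@(p-b['tcp_pos']))
E
```

```text
[ 0.48918176 -0.05736527  0.13647053] [ 1.79967811e+02 -1.06116959e-02  1.95405185e+01] [ 40.73528881   4.29197271 -38.29643404 109.36598974   2.9104355
  67.26760756 -69.06686881] [ 0.01117276  1.21466108 -1.60626136] [ 0.08438829  0.03539587 -0.01650412] 0.03421106505328804
[0.54360779 0.27744954 0.04482392]
axis in tool [-0.0002549   0.00065699 -0.03419969]
```

View pics/w10.png

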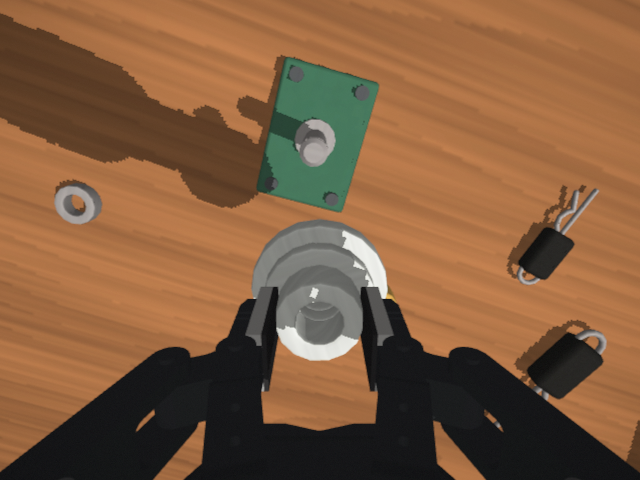

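```bash
python3 - <<'E'
from h import *
a=load('w2')[1][190:240,290:340];b=load('w10')[1][115:175,285:345]
cv2.imwrite('pics/c10.png',np.hstack([cv2.resize(a,(400,400),interpolation=cv2.INTER_CUBIC),cv2.resize(b,(400,400),interpolation=cv2.INTER_CUBIC)]))
E
```

```text
(no output)
```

View pics/c10.png

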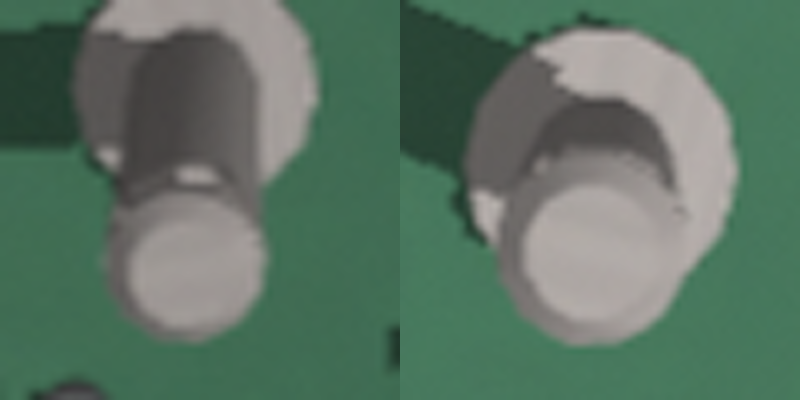

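```bash
python3 - <<'E'
from h import *
a=load('w2')[0];b=load('w10')[0];c=load('w1')[0]
rs=[ray('wrist',313.5,222.9,a),ray('wrist',313.8,152.5,b),ray('wrist',54,232,c)]
print(tri(rs),tri(rs[:2]),tri(rs+[ray('top',333.5,267.5),ray('scene',302,226.5)]))
print(onz('wrist',315.2,139.5,.016,b))
for z in (.08,.085,.09): print(onz('wrist',313.8,152.5,z,b),onz('wrist',313.5,222.9,z,a),onz('scene',302,226.5,z),onz('top',333.5,267.5,z))
E
```

```text
(array([ 0.54059282, -0.03666975,  0.0876859 ]), [np.float64(0.000500812590737046), np.float64(0.00024412153437008025), np.float64(0.0004323632489801046)]) (array([ 0.54060566, -0.03667793,  0.08879389]), [np.float64(0.00031092030505410205), np.float64(0.00031092030505418326)]) (array([ 0.54046435, -0.03673414,  0.08741794]), [np.float64(0.00042761322967256317), np.float64(0.00031788794386266136), np.float64(0.0005374269287883949), np.float64(0.0005838773019840783), np.float64(0.0002141086986943414)])
[ 0.54122479 -0.03635838  0.016     ]
[ 0.53968199 -0.03664682  0.08      ] [ 0.53775608 -0.03647584  0.08      ] [ 0.53366446 -0.03647319  0.08      ] [ 0.54047794 -0.03738702  0.08      ]
[ 0.54028013 -0.03650294  0.085     ] [ 0.53930082 -0.03675121  0.085     ] [ 0.538373   -0.03653795  0.085     ] [ 0.54024748 -0.0372724   0.085     ]
[ 0.54087828 -0.03635907  0.09      ] [ 0.54084557 -0.03702658  0.09      ] [ 0.54308155 -0.03660271  0.09      ] [ 0.54001702 -0.03715779  0.09      ]
```

Request:
step_arm(
  commands=[
    {"dp": [0.5,0.2,0],"twist": [0,0,0],"gripper": 30},
    {"dp": [0.8,0.35,0],"twist": [0,0,0],"gripper": 30},
    {"dp": [0.6,0.25,0],"twist": [0,0,0],"gripper": 30},
    {"dp": [0.156,0.056,-0.2],"twist": [0,0,0],"gripper": 30},
    {"dp": [0,0,-0.4],"twist": [0,0,0],"gripper": 30},
    {"dp": [0,0,-0.4],"twist": [0,0,0],"gripper": 30},
    {"dp": [0,0,-0.2],"twist": [0,0,0],"gripper": 30},
    {"dp": [0,0,0],"twist": [0,0,0],"gripper": 30},
    {"dp": [0,0,0],"twist": [0,0,0],"gripper": 30},
    {"dp": [0,0,0],"twist": [0,0,0],"gripper": 30},
  ],
)

```text
time_s: 12.37
tcp_pos: [0.5406, -0.035, 0.1061]
orientation: [180.0, -0.0, 19.7]
ft_force: [0.2, 0.5, -1.4]
width: 0.0342
```

```bash
python3 - <<'E'
from h import *
s,im=snap('wrist','w11');print(s['tcp_pos'],s['orientation'],s['joint_positions'],s['ft_force'],s['wrist_torque'],s['width'])
s,im2=snap('top','t11')
cv2.imwrite('pics/c11.png',np.hstack([cv2.resize(im[190:400,220:420],(400,400)),cv2.resize(im2[230:310,293:373],(400,400))])[:,:,::-1])
E
```

```text
[ 0.54063559 -0.03503189  0.10605269] [ 1.79973580e+02 -3.02691961e-04  1.96873965e+01] [ 35.93358899  13.25440714 -39.14734152 104.86748309   9.21344817
  65.05763784 -76.68304264] [ 0.15376089  0.4540389  -1.44487559] [0.01548239 0.00431387 0.0263381 ] 0.034177855530980794
```

View pics/c11.png

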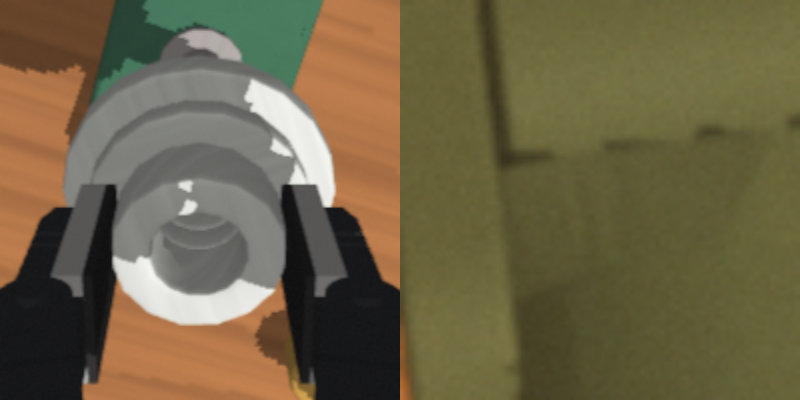

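Request:
step_arm(
  commands=[
    {"dp": [0,-0.04,0],"twist": [0,0,0],"gripper": 30},
    {"dp": [0,0,-0.1],"twist": [0,0,0],"gripper": 30},
    {"dp": [0,0,-0.1],"twist": [0,0,0],"gripper": 30},
    {"dp": [0,0,-0.08],"twist": [0,0,0],"gripper": 30},
    {"dp": [0,0,-0.08],"twist": [0,0,0],"gripper": 30},
    {"dp": [0,0,-0.08],"twist": [0,0,0],"gripper": 30},
    {"dp": [0,0,-0.08],"twist": [0,0,0],"gripper": 30},
    {"dp": [0,0,-0.08],"twist": [0,0,0],"gripper": 30},
    {"dp": [0,0,-0.08],"twist": [0,0,0],"gripper": 30},
    {"dp": [0,0,0],"twist": [0,0,0],"gripper": 30},
  ],
)

```text
time_s: 13.3
tcp_pos: [0.5405, -0.0357, 0.0883]
orientation: [-180.0, 0.0, 19.7]
ft_force: [-0.4, -0.0, -2.5]
width: 0.034
```

```bash
python3 - <<'E'
from h import *
s=observe();print(s['tcp_pos'],s['orientation'],s['ft_force'],s['wrist_torque'],s['width'])
E
```

```text
[ 0.54053671 -0.03567788  0.0883421 ] [-1.79983380e+02  3.46373510e-02  1.97166766e+01] [-0.43993359 -0.0225979  -2.49627458] [-0.02656685 -0.01888665 -0.00470646] 0.03403990417661335
```

Request:
step_arm(
  commands=[
    {"dp": [0,0,-0.1],"twist": [0,0,0],"gripper": 30},
    {"dp": [0,0,-0.1],"twist": [0,0,0],"gripper": 30},
    {"dp": [0,0,-0.1],"twist": [0,0,0],"gripper": 30},
    {"dp": [0,0,-0.1],"twist": [0,0,0],"gripper": 30},
    {"dp": [0,0,-0.1],"twist": [0,0,0],"gripper": 30},
    {"dp": [0,0,-0.1],"twist": [0,0,0],"gripper": 30},
    {"dp": [0,0,-0.1],"twist": [0,0,0],"gripper": 30},
    {"dp": [0,0,-0.1],"twist": [0,0,0],"gripper": 30},
    {"dp": [0,0,0],"twist": [0,0,0],"gripper": 30},
    {"dp": [0,0,0],"twist": [0,0,0],"gripper": 30},
  ],
)

```text
time_s: 14.13
tcp_pos: [0.5407, -0.0356, 0.0687]
orientation: [-180.0, 0.0, 19.7]
ft_force: [-0.9, 0.3, -2.3]
width: 0.034
```

```bash
python3 - <<'E'
from h import *
s,im=snap('wrist','w12');print(s['tcp_pos'],s['orientation'],s['ft_force'],s['wrist_torque'],s['width'])
cv2.imwrite('pics/c12.png',cv2.resize(im[190:400,220:420],(600,600),interpolation=cv2.INTER_CUBIC)[:,:,::-1])
E
```

```text
[ 0.54072273 -0.03562719  0.06868758] [-1.79990447e+02  1.42499756e-02  1.97146757e+01] [-0.88025439  0.33484111 -2.27809067] [ 0.00835774 -0.02596467  0.01366493] 0.03403335377468291
```

View pics/c12.png

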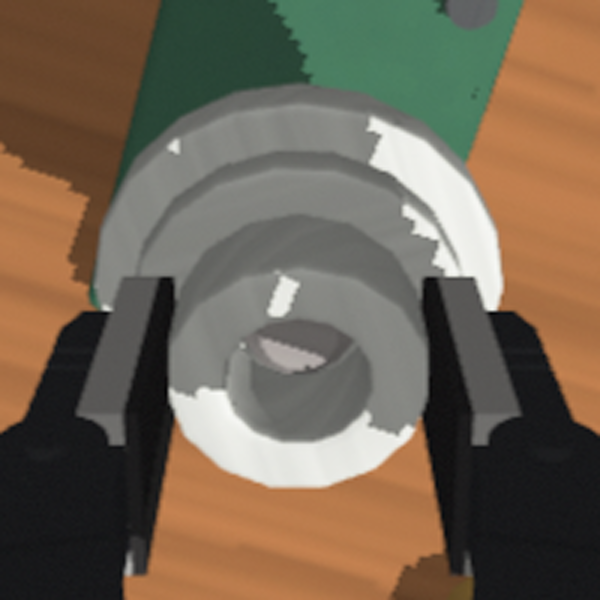

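Request:
step_arm(
  commands=[
    {"dp": [0,0,-0.15],"twist": [0,0,0],"gripper": 30},
    {"dp": [0,0,-0.2],"twist": [0,0,0],"gripper": 30},
    {"dp": [0,0,-0.2],"twist": [0,0,0],"gripper": 30},
    {"dp": [0,0,-0.2],"twist": [0,0,0],"gripper": 30},
    {"dp": [0,0,-0.2],"twist": [0,0,0],"gripper": 30},
    {"dp": [0,0,-0.2],"twist": [0,0,0],"gripper": 30},
    {"dp": [0,0,-0.2],"twist": [0,0,0],"gripper": 30},
    {"dp": [0,0,-0.15],"twist": [0,0,0],"gripper": 30},
    {"dp": [0,0,-0.1],"twist": [0,0,0],"gripper": 30},
    {"dp": [0,0,0],"twist": [0,0,0],"gripper": 30},
  ],
)

```text
time_s: 15.02
tcp_pos: [0.5406, -0.0356, 0.0282]
orientation: [-180.0, 0.0, 19.7]
ft_force: [0.6, -0.4, -2.1]
width: 0.0342
```

Request:
step_arm(
  commands=[
    {"dp": [0,0,-0.04],"twist": [0,0,0],"gripper": 30},
    {"dp": [0,0,-0.04],"twist": [0,0,0],"gripper": 30},
    {"dp": [0,0,-0.04],"twist": [0,0,0],"gripper": 30},
    {"dp": [0,0,-0.04],"twist": [0,0,0],"gripper": 30},
    {"dp": [0,0,-0.04],"twist": [0,0,0],"gripper": 30},
    {"dp": [0,0,-0.03],"twist": [0,0,0],"gripper": 30},
    {"dp": [0,0,-0.02],"twist": [0,0,0],"gripper": 30},
    {"dp": [0,0,-0.02],"twist": [0,0,0],"gripper": 30},
    {"dp": [0,0,0],"twist": [0,0,0],"gripper": 30},
    {"dp": [0,0,0],"twist": [0,0,0],"gripper": 30},
  ],
)

```text
time_s: 15.85
tcp_pos: [0.541, -0.0357, 0.0229]
orientation: [180.0, 0.0, 19.7]
ft_force: [-4.0, -0.7, 4.7]
width: 0.0339
```

Request:
step_arm(
  commands=[
    {"dp": [0,0,0.03],"twist": [0,0,0],"gripper": 36},
    {"dp": [0,0,0],"twist": [0,0,0],"gripper": 40},
    {"dp": [0,0,0],"twist": [0,0,0],"gripper": 46},
    {"dp": [0,0,0],"twist": [0,0,0],"gripper": 50},
    {"dp": [0,0,0],"twist": [0,0,0],"gripper": 50},
    {"dp": [0,0,0.3],"twist": [0,0,0],"gripper": 50},
    {"dp": [0,0,0.6],"twist": [0,0,0],"gripper": 50},
    {"dp": [0,0,0.9],"twist": [0,0,0],"gripper": 50},
    {"dp": [0,0,1],"twist": [0,0,0],"gripper": 50},
    {"dp": [0,0,1],"twist": [0,0,0],"gripper": 50},
  ],
)

```text
time_s: 16.68
tcp_pos: [0.5406, -0.0355, 0.1192]
orientation: [-180.0, 0.0, 19.7]
ft_force: [0.1, 0.5, 1.0]
width: 0.0502
```

```bash
python3 - <<'E'
from h import *
s,im=snap('wrist','w13');print(s['tcp_pos'],s['orientation'],s['ft_force'],s['wrist_torque'],s['width'])
cv2.imwrite('pics/c13.png',cv2.resize(im[150:380,210:440],(600,600),interpolation=cv2.INTER_CUBIC)[:,:,::-1])
E
```

```text
[ 0.54060385 -0.03546173  0.11919091] [-1.79984214e+02  1.03268684e-02  1.97346810e+01] [0.12533195 0.52983662 0.97532139] [-0.01743106 -0.04676469  0.01547432] 0.05018684056092071
```

View pics/c13.png

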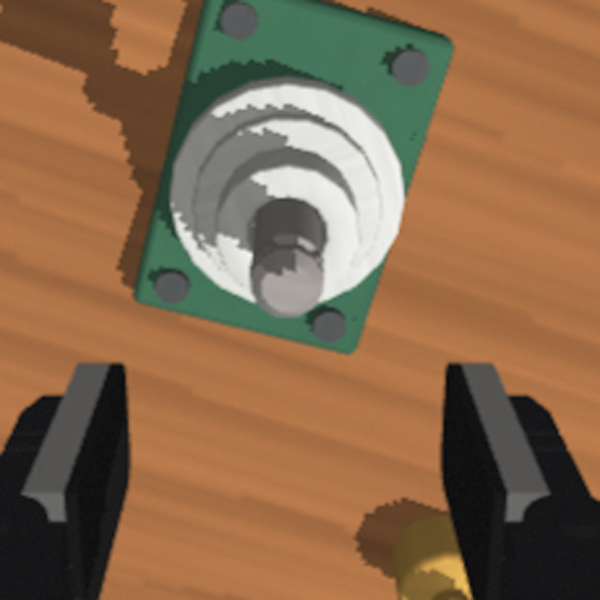

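```bash
python3 - <<'E'
from h import *
_,im=load('w13'); im=im
cv2.imwrite('pics/c13b.png',cv2.resize(im[220:275,300:345],None,fx=12,fy=10,interpolation=cv2.INTER_NEAREST))
E
```

```text
(no output)
```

View pics/c13b.png

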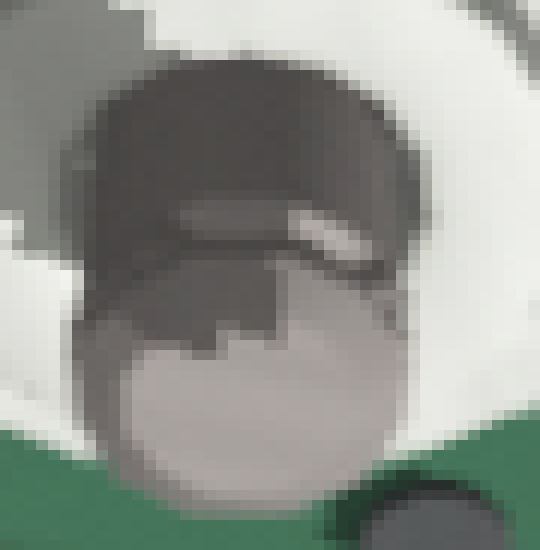

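```bash
python3 - <<'E'
from h import *
for fn in ('w10','w2','w1'):
    s,im=load(fn)
    g=cv2.inRange(cv2.cvtColor(im,cv2.COLOR_BGR2HSV),(60,60,25),(90,255,255))
    n,l,st,ce=cv2.connectedComponentsWithStats(g);i=1+np.argmax(st[1:,4])
    c=cv2.findContours((l==i).astype(np.uint8),cv2.RETR_EXTERNAL,cv2.CHAIN_APPROX_NONE)[0][0]
    P=np.array([onz('wrist',u,v,.012,s)[:2] for u,v in c[:,0]])
    r=cv2.minAreaRect((P*1000).astype(np.float32));print(fn,r)
    h=cv2.convexHull((P*1000).astype(np.float32))
    b=cv2.approxPolyDP(h,8,True)[:,0];print(b.round(1).tolist())
    for k in range(len(b)):
        d=b[(k+1)%len(b)]-b[k];print(round(float(np.hypot(*d)),1),round(float(np.degrees(np.arctan2(d[1],d[0]))),1))
E
```

```text
w10 ((541.253662109375, -35.931617736816406), (98.21463012695312, 68.43180084228516), 4.5064520835876465)
[[586.2999877929688, 1.0], [490.6000061035156, -6.5], [495.0, -71.5], [591.7999877929688, -65.0]]
96.0 -175.5
65.2 -86.2
97.0 3.8
66.3 94.7
w2 ((541.763916015625, -36.246456146240234), (98.56559753417969, 68.21540832519531), 4.540383815765381)
[[592.0999755859375, -65.69999694824219], [585.2999877929688, 1.2999999523162842], [490.29998779296875, -8.0], [495.6000061035156, -72.69999694824219]]
67.3 95.8
95.5 -174.4
64.9 -85.3
96.8 4.2
w1 ((541.6646728515625, -38.94184494018555), (98.09185028076172, 71.87844848632812), 4.480370998382568)
[[592.4000244140625, -70.0], [586.2000122070312, 0.20000000298023224], [491.6000061035156, -7.300000190734863], [498.20001220703125, -77.5]]
70.4 95.1
94.9 -175.5
70.6 -84.6
94.5 4.6
```

Request:
step_arm(
  commands=[
    {"dp": [0,-0.6,0.3],"twist": [0,0,-0.04],"gripper": 50},
    {"dp": [-0.12,-0.95,0],"twist": [0,0,-0.04],"gripper": 50},
    {"dp": [-0.12,-0.95,0],"twist": [0,0,-0.04],"gripper": 50},
    {"dp": [-0.12,-0.95,0],"twist": [0,0,-0.04],"gripper": 50},
    {"dp": [-0.12,-0.95,-0.3],"twist": [0,0,-0.04],"gripper": 50},
    {"dp": [-0.12,-0.95,-0.3],"twist": [0,0,-0.04],"gripper": 50},
    {"dp": [-0.12,-0.95,-0.4],"twist": [0,0,-0.04],"gripper": 50},
    {"dp": [-0.12,-0.95,-0.4],"twist": [0,0,-0.04],"gripper": 50},
    {"dp": [-0.12,-0.9,-0.3],"twist": [0,0,-0.01],"gripper": 50},
    {"dp": [0,-0.2,0],"twist": [0,0,0],"gripper": 50},
  ],
)

```text
time_s: 17.57
tcp_pos: [0.5134, -0.2501, 0.0797]
orientation: [180.0, 0.3, -10.4]
ft_force: [-1.0, -0.7, -0.7]
width: 0.05
```

Request:
step_arm(
  commands=[
    {"dp": [0,0,-0.4],"twist": [0,0,0],"gripper": 50},
    {"dp": [0,0,-0.4],"twist": [0,0,0],"gripper": 50},
    {"dp": [0,0,0],"twist": [0,0,0],"gripper": 50},
    {"dp": [0,0,0],"twist": [0,0,0],"gripper": 50},
    {"dp": [0,0,0],"twist": [0,0,0],"gripper": 50},
    {"dp": [0,0,0],"twist": [0,0,0],"gripper": 50},
    {"dp": [0,0,0],"twist": [0,0,0],"gripper": 50},
    {"dp": [0,0,0],"twist": [0,0,0],"gripper": 50},
    {"dp": [0,0,0],"twist": [0,0,0],"gripper": 50},
    {"dp": [0,0,0],"twist": [0,0,0],"gripper": 50},
  ],
)

```text
time_s: 18.4
tcp_pos: [0.5169, -0.2445, 0.0631]
orientation: [180.0, -0.0, -10.0]
ft_force: [0.4, -0.5, 0.6]
width: 0.0504
```

```bash
python3 - <<'E'
from h import *
s,im=snap('wrist','w14');print(s['tcp_pos'],s['orientation'],s['joint_positions'],s['ft_force'],s['wrist_torque'],s['width'])
a=load('w13')[0]
print(tri([ray('wrist',320.8,261.2,a),ray('wrist',313.5,222.9,load('w2')[0]),ray('wrist',313.8,152.5,load('w10')[0])]))
s,im=snap('scene','s14')
cv2.imwrite('pics/s14c.png',cv2.resize(im[210:275,270:335],(600,600),interpolation=cv2.INTER_CUBIC)[:,:,::-1])
E
```

```text
[ 0.51690242 -0.24451784  0.06307831] [ 1.79982464e+02 -1.64828707e-02 -9.98796155e+00] [ 46.55050104  17.95780616 -27.74603412 103.35762309   9.46671736
  60.9525779  -84.6471322 ] [ 0.39539889 -0.5124611   0.5768536 ] [ 0.03272912 -0.02425584  0.03231504] 0.05040799582379501
(array([ 0.54110027, -0.03641499,  0.09196479]), [np.float64(0.0004617568926636075), np.float64(0.0006456564616450481), np.float64(0.0004416559037115509)])
```

View pics/w14.png

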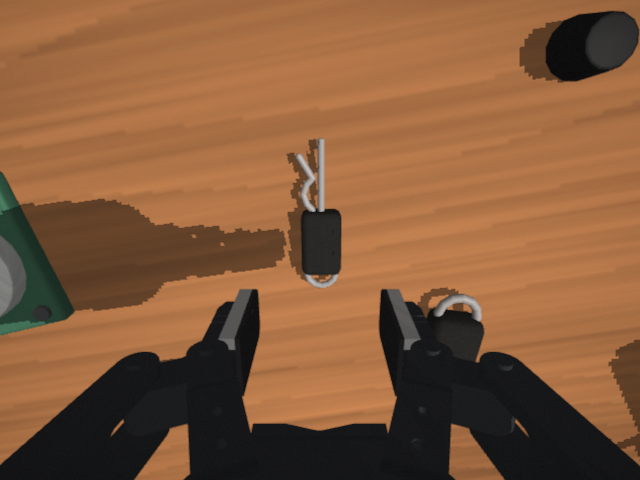

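View pics/s14c.png

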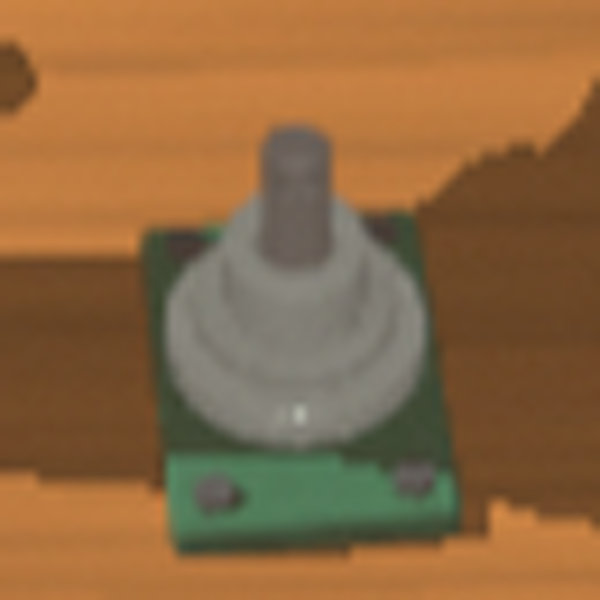

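```bash
python3 - <<'E'
from h import *
for z in (.016,.056,.08,.084,.088,.092): print(z,((proj('scene',[.541,-.0365,z])-[270,210])*600/65).round(1))
for a in (0,90,180,270):
    for r,z in ((.032,.016),(.032,.028),(.018,.056)): print(a,r,z,((proj('scene',[.541+r*np.cos(np.radians(a)),-.0365+r*np.sin(np.radians(a)),z])-[270,210])*600/65).round(1))
s,im=load('w14')
F=onz('wrist',321,209.5,.0155,s);B=onz('wrist',321.5,274,.0155,s);T=onz('wrist',321,139.5,.008,s)
R=Ro.from_euler('xyz',s['orientation'],degrees=True).as_matrix()
for p in (F,B,T): print(p, R.T@(p-s['tcp_pos']))
cv2.imwrite('pics/w14c.png',cv2.resize(im[130:295,260:380],None,fx=4,fy=3.6,interpolation=cv2.INTER_CUBIC))
E
```

```text
0.016 [297.2 353.6]
0.056 [296.4 243.9]
0.08 [295.9 175.1]
0.084 [295.8 163.4]
0.088 [295.7 151.7]
0.092 [295.6 139.9]
0 0.032 0.016 [299.7 454.6]
0 0.032 0.028 [299.5 422.5]
0 0.018 0.056 [297.8 300.6]
90 0.032 0.016 [427.9 351.3]
90 0.032 0.028 [428.7 319. ]
90 0.018 0.056 [371.9 242.6]
180 0.032 0.016 [294.7 256.4]
180 0.032 0.028 [294.4 223.9]
180 0.018 0.056 [294.9 188.4]
270 0.032 0.016 [166.2 356. ]
270 0.032 0.028 [164.9 323.7]
270 0.018 0.056 [220.7 245.2]
[ 0.53961402 -0.24967479  0.0155    ] [0.02324813 0.0011251  0.04758534]
[ 0.4994206  -0.24294817  0.0155    ] [-0.01750281  0.00147163  0.04757373]
[ 0.5777729  -0.25639955  0.008     ] [0.06199287 0.00112732 0.05509649]
```

View pics/w14c.png

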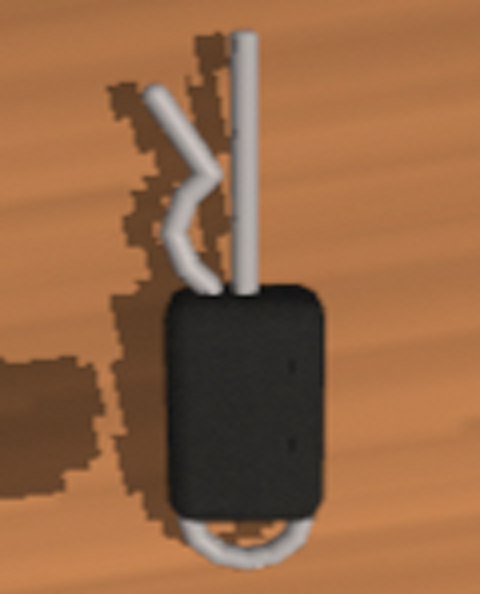

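Request:
step_arm(
  commands=[
    {"dp": [0,-0.05,-0.4],"twist": [0,0,0],"gripper": 38},
    {"dp": [0,0,-0.5],"twist": [0,0,0],"gripper": 38},
    {"dp": [0,0,-0.5],"twist": [0,0,0],"gripper": 38},
    {"dp": [0,0,-0.5],"twist": [0,0,0],"gripper": 38},
    {"dp": [0,0,-0.4],"twist": [0,0,0],"gripper": 38},
    {"dp": [0,0,-0.3],"twist": [0,0,0],"gripper": 38},
    {"dp": [0,0,-0.2],"twist": [0,0,0],"gripper": 38},
    {"dp": [0,0,-0.1],"twist": [0,0,0],"gripper": 38},
    {"dp": [0,0,0],"twist": [0,0,0],"gripper": 38},
    {"dp": [0,0,0],"twist": [0,0,0],"gripper": 38},
  ],
)

```text
time_s: 19.33
tcp_pos: [0.5172, -0.2458, -0.0094]
orientation: [180.0, -0.0, -10.0]
ft_force: [-0.6, -0.5, 0.0]
width: 0.0379
```

```bash
python3 - <<'E'
from h import *
s,im=snap('wrist','w15');print(s['tcp_pos'],s['orientation'],s['ft_force'],s['width'])
s,im=snap('scene','s15')
cv2.imwrite('pics/s15c.png',cv2.resize(im[190:290,160:260],(600,600),interpolation=cv2.INTER_CUBIC)[:,:,::-1])
E
```

```text
[ 0.51718829 -0.24582467 -0.0093589 ] [ 1.79986546e+02 -3.48242206e-02 -9.98572168e+00] [-0.59825784 -0.4941378   0.00880993] 0.03789175027337799
```

View pics/w15.png

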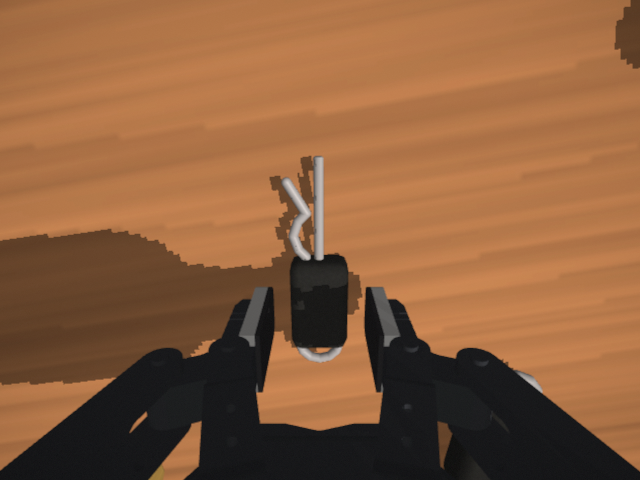

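View pics/s15c.png

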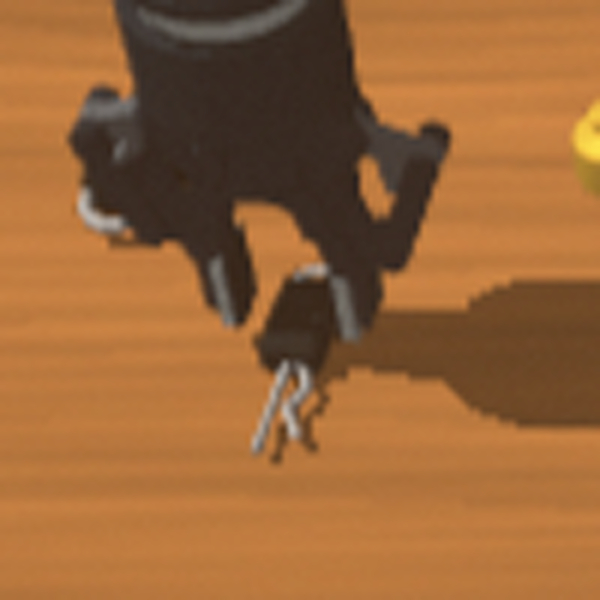

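Request:
step_arm(
  commands=[
    {"dp": [0,0,-0.1],"twist": [0,0,0],"gripper": 38},
    {"dp": [0,0,-0.1],"twist": [0,0,0],"gripper": 38},
    {"dp": [0,0,-0.05],"twist": [0,0,0],"gripper": 32},
    {"dp": [0,0,0],"twist": [0,0,0],"gripper": 18},
    {"dp": [0,0,0],"twist": [0,0,0],"gripper": 18},
    {"dp": [0,0,0],"twist": [0,0,0],"gripper": 18},
    {"dp": [0,0,0],"twist": [0,0,0],"gripper": 18},
    {"dp": [0,0,0],"twist": [0,0,0],"gripper": 18},
    {"dp": [0,0,0],"twist": [0,0,0],"gripper": 18},
    {"dp": [0,0,0],"twist": [0,0,0],"gripper": 18},
  ],
  newtons=50,
)

```text
time_s: 20.27
tcp_pos: [0.5167, -0.2457, -0.016]
orientation: [180.0, 0.0, -10.0]
ft_force: [-0.1, -0.0, -0.3]
width: 0.0227
```

```bash
python3 - <<'E'
from h import *
s,im=snap('wrist','w16');print(s['tcp_pos'],s['orientation'],s['ft_force'],s['width'])
E
```

```text
[ 0.51673797 -0.24569345 -0.01597088] [ 1.79997725e+02  1.00987486e-02 -9.98728335e+00] [-0.13564245 -0.01602298 -0.32957418] 0.02273474788509078
```

View pics/w16.png

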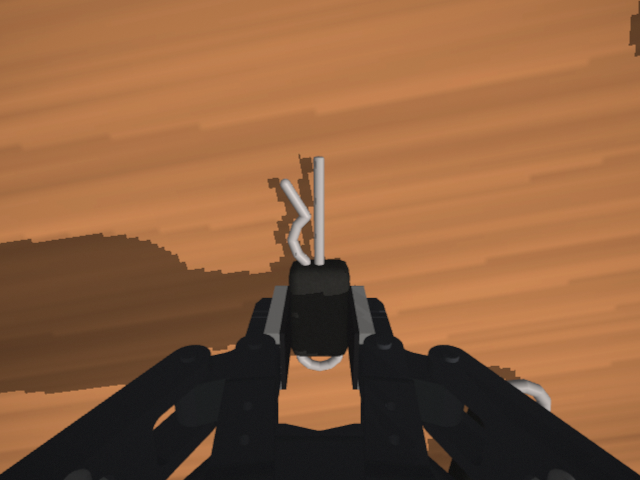

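Request:
step_arm(
  commands=[
    {"dp": [0,0,0.6],"twist": [0,0,0],"gripper": 18},
    {"dp": [0,0,1],"twist": [0,0,0],"gripper": 18},
    {"dp": [-0.1,0.1,1],"twist": [0,0,0],"gripper": 18},
    {"dp": [-0.25,0.8,0.6],"twist": [0,0,0],"gripper": 18},
    {"dp": [-0.3,0.9,0],"twist": [0,0,0.03],"gripper": 18},
    {"dp": [-0.3,0.9,0],"twist": [0,0,0.03],"gripper": 18},
    {"dp": [-0.3,0.9,0],"twist": [0,0,0.03],"gripper": 18},
    {"dp": [-0.3,0.9,0],"twist": [0,0,0.03],"gripper": 18},
    {"dp": [-0.3,0.9,0],"twist": [0,0,0.03],"gripper": 18},
    {"dp": [-0.3,0.9,0],"twist": [0,0,0.011],"gripper": 18},
  ],
)

```text
time_s: 21.15
tcp_pos: [0.4626, -0.0872, 0.0642]
orientation: [180.0, -0.0, 4.6]
ft_force: [-1.0, -0.1, -0.3]
width: 0.0225
```

```bash
python3 - <<'E'
from h import *
s,im=load('w16');R=Ro.from_euler('xyz',s['orientation'],degrees=True).as_matrix()
for uv in ((319.3,157.5),(319.5,262)): print(R.T@(onz('wrist',*uv,.008,s)-s['tcp_pos']))
s=observe();print(s['tcp_pos'],s['orientation'],s['ft_force'],s['width'],s['joint_positions'])
E
```

```text
[ 0.06262794  0.00024341 -0.02398191]
[ 0.02123564  0.00030731 -0.02397461]
[ 0.46257289 -0.08716026  0.0641666 ] [ 1.79974517e+02 -6.51681202e-03  4.62684736e+00] [-0.96926597 -0.14371846 -0.30958976] 0.022530859103083528 [ 42.19217696   6.30788733 -36.12826723 116.54998223   4.38933798
  58.41190561 -81.44542114]
```

Request:
step_arm(
  commands=[
    {"dp": [-0.1,0.6,0],"twist": [0,0,0],"gripper": 18},
    {"dp": [-0.1,0.7,0],"twist": [0,0,0],"gripper": 18},
    {"dp": [0,0.48,-0.1],"twist": [0,0,0],"gripper": 18},
    {"dp": [0,0,-0.18],"twist": [0,0,0],"gripper": 18},
    {"dp": [0,0,0],"twist": [0,0,0],"gripper": 18},
    {"dp": [0,0,0],"twist": [0,0,0],"gripper": 18},
    {"dp": [0,0,0],"twist": [0,0,0],"gripper": 18},
    {"dp": [0,0,0],"twist": [0,0,0],"gripper": 18},
    {"dp": [0,0,0],"twist": [0,0,0],"gripper": 18},
    {"dp": [0,0,0],"twist": [0,0,0],"gripper": 18},
  ],
)

```text
time_s: 21.98
tcp_pos: [0.4581, -0.0442, 0.0571]
orientation: [180.0, -0.0, 4.5]
ft_force: [0.5, 0.0, -0.8]
width: 0.0223
```

```bash
python3 - <<'E'
from h import *
s,im=snap('wrist','w17');print(s['tcp_pos'],s['orientation'],s['ft_force'],s['width'],s['joint_positions'])
s2,im2=snap('scene','s17')
cv2.imwrite('pics/s17c.png',cv2.resize(im2[190:280,250:340],(600,600),interpolation=cv2.INTER_CUBIC)[:,:,::-1])
E
```

```text
[ 0.45814488 -0.0441784   0.05713471] [ 1.79997107e+02 -1.87490262e-03  4.45148170e+00] [ 0.45679827  0.00573773 -0.80679806] 0.02226700883358162 [ 39.35306719   5.70258067 -38.33056195 118.16778686   4.19717516
  57.42086726 -86.650568  ]
```

View pics/w17.png

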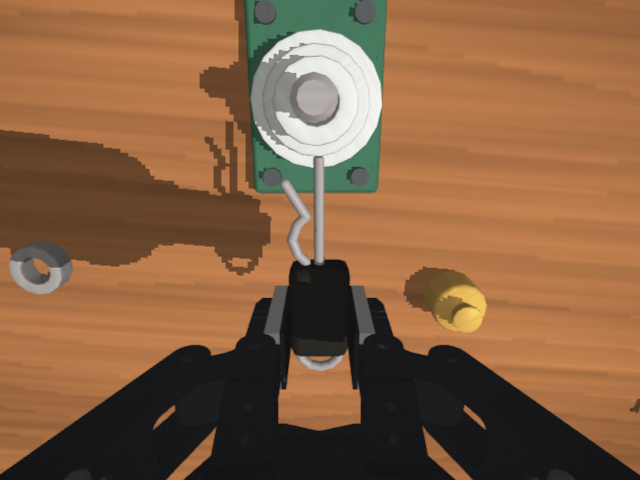

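View pics/s17c.png

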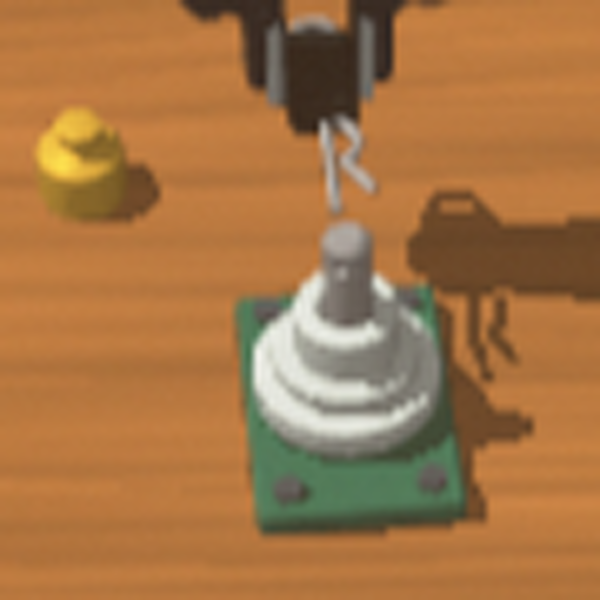

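```bash
python3 - <<'E'
from h import *
s,im=load('w17')
cv2.imwrite('pics/w17c.png',cv2.resize(im[60:275,270:370],None,fx=5,fy=2.75,interpolation=cv2.INTER_CUBIC))
cv2.imwrite('pics/w17d.png',cv2.resize(im[65:130,285:350],(600,600),interpolation=cv2.INTER_CUBIC))
E
```

```text
(no output)
```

View pics/w17c.png

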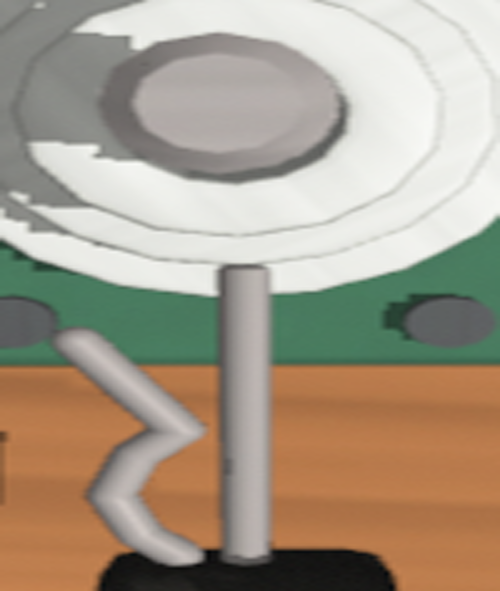

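View pics/w17d.png

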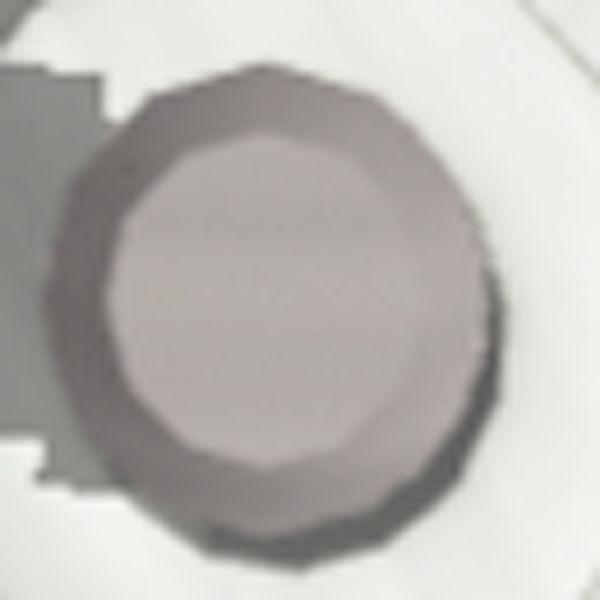

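Request:
step_arm(
  commands=[
    {"dp": [0,0.072,0.4],"twist": [0,0,0],"gripper": 18},
    {"dp": [0,0,0.4],"twist": [0,0,0],"gripper": 18},
    {"dp": [0.3,0.022,0],"twist": [0,0,0],"gripper": 18},
    {"dp": [0.34,0.022,0],"twist": [0,0,0],"gripper": 18},
    {"dp": [0.2,0.022,0],"twist": [0,0,0],"gripper": 18},
    {"dp": [0,0,-0.1],"twist": [0,0,0],"gripper": 18},
    {"dp": [0,0,-0.08],"twist": [0,0,0],"gripper": 18},
    {"dp": [0,0,0],"twist": [0,0,0],"gripper": 18},
    {"dp": [0,0,0],"twist": [0,0,0],"gripper": 18},
    {"dp": [0,0,0],"twist": [0,0,0],"gripper": 18},
  ],
)

```text
time_s: 22.92
tcp_pos: [0.4786, -0.0402, 0.0723]
orientation: [-180.0, 0.0, 4.5]
ft_force: [1.4, -0.0, -0.4]
width: 0.0224
```

```bash
python3 - <<'E'
from h import *
s,im=snap('wrist','w18');print(s['tcp_pos'],s['orientation'],s['ft_force'],s['wrist_torque'],s['width'])
cv2.imwrite('pics/w18c.png',cv2.resize(im[80:280,240:400],None,fx=3.5,fy=3,interpolation=cv2.INTER_CUBIC)[:,:,::-1])
E
```

```text
[ 0.47864602 -0.04020088  0.07228437] [-1.79994730e+02  4.43634311e-02  4.50512487e+00] [ 1.36746529 -0.01065806 -0.35088641] [0.00081609 0.00326865 0.01432939] 0.022437932387133597
```

View pics/w18c.png

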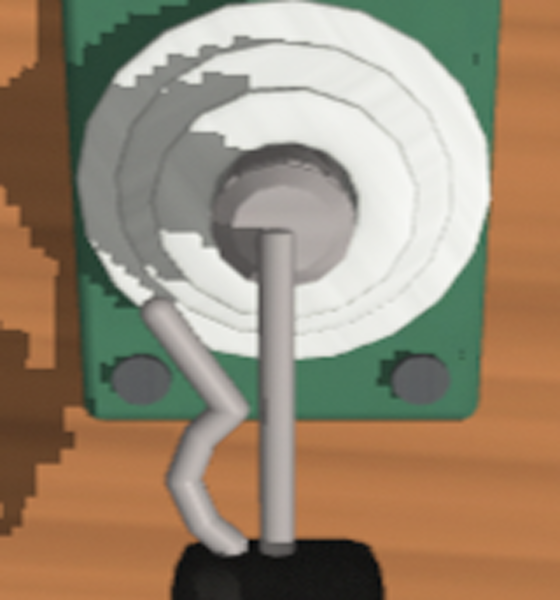

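Request:
step_arm(
  commands=[
    {"dp": [0.1,-0.025,0],"twist": [0,0,0],"gripper": 18},
    {"dp": [0,0,-0.03],"twist": [0,0,0],"gripper": 18},
    {"dp": [0,0,-0.03],"twist": [0,0,0],"gripper": 18},
    {"dp": [0,0,0],"twist": [0,0,0],"gripper": 18},
    {"dp": [0,0,0],"twist": [0,0,0],"gripper": 18},
    {"dp": [0,0,0],"twist": [0,0,0],"gripper": 18},
    {"dp": [0,0,0],"twist": [0,0,0],"gripper": 18},
    {"dp": [0,0,0],"twist": [0,0,0],"gripper": 18},
    {"dp": [0,0,0],"twist": [0,0,0],"gripper": 18},
    {"dp": [0,0,0],"twist": [0,0,0],"gripper": 18},
  ],
)

```text
time_s: 23.8
tcp_pos: [0.4816, -0.0409, 0.0711]
orientation: [180.0, -0.0, 4.5]
ft_force: [-0.2, -0.1, -0.3]
width: 0.0223
```

```bash
python3 - <<'E'
from h import *
s=observe();print(s['tcp_pos'],s['ft_force'],s['wrist_torque'])
E
```

```text
[ 0.4815797  -0.04086835  0.07112865] [-0.21770768 -0.05766468 -0.31519979] [0.00464754 0.04376918 0.02920813]
```

Request:
step_arm(
  commands=[
    {"dp": [0,0,-0.03],"twist": [0,0,0],"gripper": 18},
    {"dp": [0,0,-0.03],"twist": [0,0,0],"gripper": 18},
    {"dp": [0,0,0],"twist": [0,0,0],"gripper": 18},
    {"dp": [0,0,0],"twist": [0,0,0],"gripper": 18},
    {"dp": [0,0,0],"twist": [0,0,0],"gripper": 18},
    {"dp": [0,0,0],"twist": [0,0,0],"gripper": 18},
    {"dp": [0,0,0],"twist": [0,0,0],"gripper": 18},
    {"dp": [0,0,0],"twist": [0,0,0],"gripper": 18},
    {"dp": [0,0,0],"twist": [0,0,0],"gripper": 18},
    {"dp": [0,0,0],"twist": [0,0,0],"gripper": 18},
  ],
)

```text
time_s: 24.63
tcp_pos: [0.4815, -0.0409, 0.0696]
orientation: [180.0, 0.0, 4.5]
ft_force: [-0.5, -0.3, -1.3]
width: 0.0224
```

```bash
python3 - <<'E'
from h import *
s=observe();print(s['tcp_pos'],s['ft_force'],s['wrist_torque'])
E
```

```text
[ 0.48154569 -0.04090679  0.06960338] [-0.47652528 -0.29562984 -1.27229537] [ 2.98202251e-05 -5.15760738e-02  7.59357662e-03]
```

Request:
step_arm(
  commands=[
    {"dp": [0,0,-0.03],"twist": [0,0,0],"gripper": 18},
    {"dp": [0,0,-0.03],"twist": [0,0,0],"gripper": 18},
    {"dp": [0,0,0],"twist": [0,0,0],"gripper": 18},
    {"dp": [0,0,0],"twist": [0,0,0],"gripper": 18},
    {"dp": [0,0,0],"twist": [0,0,0],"gripper": 18},
    {"dp": [0,0,0],"twist": [0,0,0],"gripper": 18},
    {"dp": [0,0,0],"twist": [0,0,0],"gripper": 18},
    {"dp": [0,0,0],"twist": [0,0,0],"gripper": 18},
    {"dp": [0,0,0],"twist": [0,0,0],"gripper": 18},
    {"dp": [0,0,0],"twist": [0,0,0],"gripper": 18},
  ],
)

```text
time_s: 25.47
tcp_pos: [0.4818, -0.0409, 0.0682]
orientation: [180.0, -0.0, 4.5]
ft_force: [-1.7, 0.2, 3.0]
width: 0.0228
```

```bash
python3 - <<'E'
from h import *
s=observe();print(s['tcp_pos'],s['orientation'],s['ft_force'],s['wrist_torque'])
E
```

```text
[ 0.48176282 -0.04091453  0.06824604] [ 1.79988769e+02 -2.03496261e-02  4.50158058e+00] [-1.71458028  0.24996496  3.03142818] [-0.0008875   0.02131416  0.02035603]
```

Request:
step_arm(
  commands=[
    {"dp": [0,0,-0.03],"twist": [0,0,0],"gripper": 18},
    {"dp": [0,0,-0.03],"twist": [0,0,0],"gripper": 18},
    {"dp": [0,0,0],"twist": [0,0,0],"gripper": 18},
    {"dp": [0,0,0],"twist": [0,0,0],"gripper": 18},
    {"dp": [0,0,0],"twist": [0,0,0],"gripper": 18},
    {"dp": [0,0,0],"twist": [0,0,0],"gripper": 18},
    {"dp": [0,0,0],"twist": [0,0,0],"gripper": 18},
    {"dp": [0,0,0],"twist": [0,0,0],"gripper": 18},
    {"dp": [0,0,0],"twist": [0,0,0],"gripper": 18},
    {"dp": [0,0,0],"twist": [0,0,0],"gripper": 18},
  ],
)

```text
time_s: 26.3
tcp_pos: [0.4819, -0.0409, 0.067]
orientation: [180.0, -0.0, 4.5]
ft_force: [-2.3, -0.1, 6.4]
width: 0.0226
```

```bash
python3 - <<'E'
from h import *
s=observe();print(s['tcp_pos'],s['orientation'],s['ft_force'],s['wrist_torque'])
E
```

```text
[ 0.48194384 -0.04094088  0.06700474] [ 1.79975239e+02 -3.77727203e-02  4.50498609e+00] [-2.25727482 -0.12668984  6.39567756] [ 0.01015578  0.06173818 -0.02162165]
```

Request:
step_arm(
  commands=[
    {"dp": [0,0,0.2],"twist": [0,0,0],"gripper": 18},
    {"dp": [0,0,0.2],"twist": [0,0,0],"gripper": 18},
    {"dp": [-0.4,-0.031,0],"twist": [0,0,0],"gripper": 18},
    {"dp": [-0.4,-0.031,0],"twist": [0,0,0],"gripper": 18},
    {"dp": [-0.3,-0.024,0],"twist": [0,0,0],"gripper": 18},
    {"dp": [0,0,-0.3],"twist": [0,0,0],"gripper": 18},
    {"dp": [0,0,-0.4],"twist": [0,0,0],"gripper": 18},
    {"dp": [0,0,0],"twist": [0,0,0],"gripper": 18},
    {"dp": [0,0,0],"twist": [0,0,0],"gripper": 18},
    {"dp": [0,0,0],"twist": [0,0,0],"gripper": 18},
  ],
)

```text
time_s: 27.13
tcp_pos: [0.4541, -0.0428, 0.0588]
orientation: [-180.0, 0.0, 4.5]
ft_force: [0.1, -0.1, -0.7]
width: 0.0224
```

```bash
python3 - <<'E'
from h import *
s,im=snap('wrist','w19');print(s['tcp_pos'],s['orientation'],s['ft_force'],s['wrist_torque'],s['width'])
a=load('w17')[1]; im=im[:,:,::-1]
f=lambda i:cv2.resize(i[60:275,270:370],(390,590),interpolation=cv2.INTER_CUBIC)
cv2.imwrite('pics/w19c.png',np.hstack([f(a),f(im)]))
E
```

```text
[ 0.45414577 -0.04281104  0.05878914] [-1.79965382e+02  2.37381948e-02  4.51466929e+00] [ 0.0712293  -0.13800354 -0.65202386] [-0.02101188  0.01816852 -0.00530546] 0.022380849179701658
```

View pics/w19c.png

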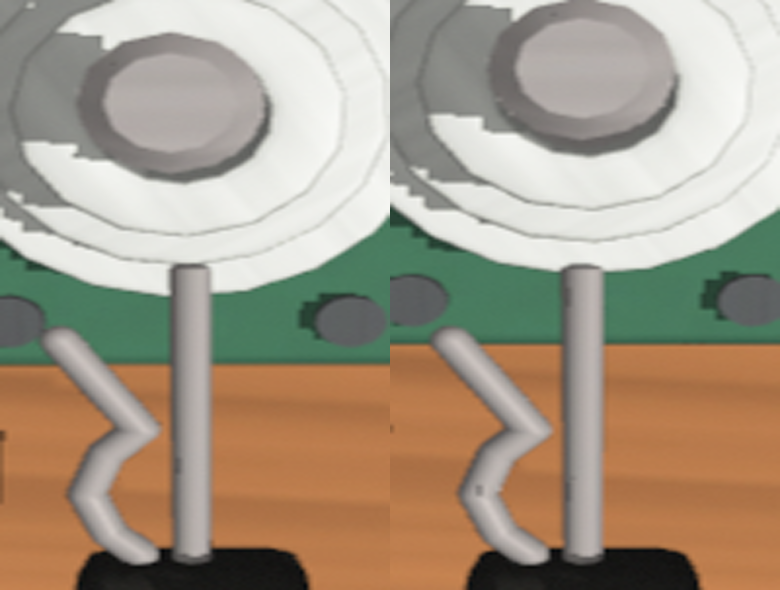

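Request:
step_arm(
  commands=[
    {"dp": [0.2,0.016,0.008],"twist": [0,0,0],"gripper": 18},
    {"dp": [0.2,0.016,0],"twist": [0,0,0],"gripper": 18},
    {"dp": [0.12,0.009,0],"twist": [0,0,0],"gripper": 18},
    {"dp": [0.04,0.003,0],"twist": [0,0,0],"gripper": 18},
    {"dp": [0.04,0.003,0],"twist": [0,0,0],"gripper": 18},
    {"dp": [0.04,0.003,0],"twist": [0,0,0],"gripper": 18},
    {"dp": [0.04,0.003,0],"twist": [0,0,0],"gripper": 18},
    {"dp": [0.04,0.003,0],"twist": [0,0,0],"gripper": 18},
    {"dp": [0,0,0],"twist": [0,0,0],"gripper": 18},
    {"dp": [0,0,0],"twist": [0,0,0],"gripper": 18},
  ],
)

```text
time_s: 28.02
tcp_pos: [0.472, -0.0416, 0.0592]
orientation: [180.0, 0.0, 4.5]
ft_force: [0.2, 0.4, -1.5]
width: 0.0226
```

```bash
python3 - <<'E'
from h import *
s=observe();print(s['tcp_pos'],s['orientation'],s['ft_force'],s['wrist_torque'])
E
```

```text
[ 0.47203779 -0.04161234  0.05923111] [1.79997245e+02 3.09963462e-03 4.50478257e+00] [ 0.22699647  0.35062084 -1.46180465] [-0.00532478  0.01663777  0.03615096]
```

Request:
step_arm(
  commands=[
    {"dp": [0.04,0.003,0],"twist": [0,0,0],"gripper": 18},
    {"dp": [0.04,0.003,0],"twist": [0,0,0],"gripper": 18},
    {"dp": [0.04,0.003,0],"twist": [0,0,0],"gripper": 18},
    {"dp": [0.04,0.003,0],"twist": [0,0,0],"gripper": 18},
    {"dp": [0.04,0.003,0],"twist": [0,0,0],"gripper": 18},
    {"dp": [0.04,0.003,0],"twist": [0,0,0],"gripper": 18},
    {"dp": [0,0,0],"twist": [0,0,0],"gripper": 18},
    {"dp": [0,0,0],"twist": [0,0,0],"gripper": 18},
    {"dp": [0,0,0],"twist": [0,0,0],"gripper": 18},
    {"dp": [0,0,0],"twist": [0,0,0],"gripper": 18},
  ],
)

```text
time_s: 28.85
tcp_pos: [0.4782, -0.0411, 0.0593]
orientation: [180.0, -0.0, 4.5]
ft_force: [-0.0, -0.4, -1.8]
width: 0.0222
```

```bash
python3 - <<'E'
from h import *
s,im=snap('wrist','w20');print(s['tcp_pos'],s['orientation'],s['ft_force'],s['wrist_torque'],s['width'])
im=im[:,:,::-1]
cv2.imwrite('pics/w20c.png',cv2.resize(im[100:280,260:380],(400,600),interpolation=cv2.INTER_CUBIC))
E
```

```text
[ 0.47818179 -0.0411376   0.05930123] [ 1.79997460e+02 -1.30464566e-02  4.50336844e+00] [-0.01876772 -0.35050172 -1.83596469] [ 0.01751813  0.03843707 -0.04771305] 0.022189203286159424
```

View pics/w20c.png

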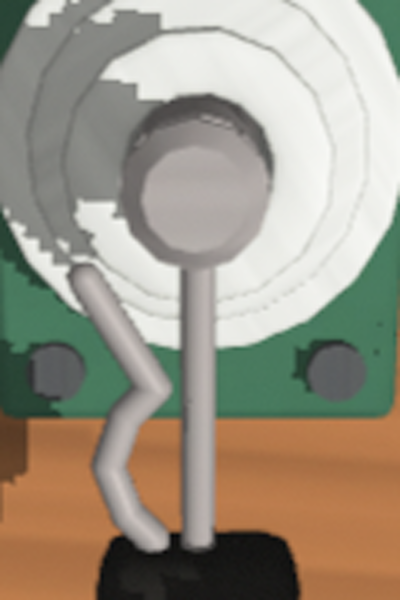

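Request:
step_arm(
  commands=[
    {"dp": [0.06,0.005,0],"twist": [0,0,0],"gripper": 18},
    {"dp": [0.06,0.005,0],"twist": [0,0,0],"gripper": 18},
    {"dp": [0.06,0.005,0],"twist": [0,0,0],"gripper": 18},
    {"dp": [0.06,0.005,0],"twist": [0,0,0],"gripper": 18},
    {"dp": [0.06,0.005,0],"twist": [0,0,0],"gripper": 18},
    {"dp": [0.06,0.005,0],"twist": [0,0,0],"gripper": 18},
    {"dp": [0.06,0.004,0],"twist": [0,0,0],"gripper": 18},
    {"dp": [0.06,0.004,0],"twist": [0,0,0],"gripper": 18},
    {"dp": [0,0,0],"twist": [0,0,0],"gripper": 18},
    {"dp": [0,0,0],"twist": [0,0,0],"gripper": 18},
  ],
)

```text
time_s: 29.73
tcp_pos: [0.4903, -0.04, 0.0593]
orientation: [-180.0, -0.0, 4.5]
ft_force: [0.5, 0.6, -2.8]
width: 0.0224
```

```bash
python3 - <<'E'
from h import *
s,im=snap('wrist','w21');print(s['tcp_pos'],s['orientation'],s['ft_force'],s['wrist_torque'],s['width'])
im=im[:,:,::-1]
cv2.imwrite('pics/w21c.png',cv2.resize(im[100:280,260:380],(400,600),interpolation=cv2.INTER_CUBIC))
E
```

```text
[ 0.49027209 -0.04002456  0.0592802 ] [-1.79988318e+02 -1.50582940e-02  4.51319438e+00] [ 0.53295586  0.60772883 -2.83382876] [0.08198435 0.1787973  0.08183858] 0.02243515429159894
```

View pics/w21c.png

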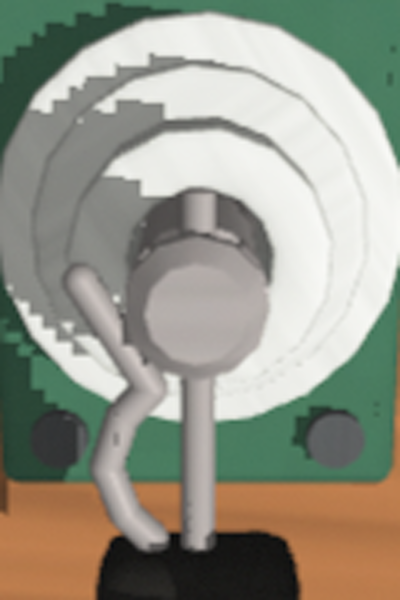

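Request:
step_arm(
  commands=[
    {"dp": [0.04,0.003,-0.016],"twist": [0,0,0],"gripper": 18},
    {"dp": [0.04,0.003,0],"twist": [0,0,0],"gripper": 18},
    {"dp": [0.04,0.003,0],"twist": [0,0,0],"gripper": 18},
    {"dp": [0.04,0.003,0],"twist": [0,0,0],"gripper": 18},
    {"dp": [0.04,0.003,0],"twist": [0,0,0],"gripper": 18},
    {"dp": [0.04,0.003,0],"twist": [0,0,0],"gripper": 18},
    {"dp": [0.04,0.003,0],"twist": [0,0,0],"gripper": 18},
    {"dp": [0.04,0.003,0],"twist": [0,0,0],"gripper": 18},
    {"dp": [0,0,0],"twist": [0,0,0],"gripper": 18},
    {"dp": [0,0,0],"twist": [0,0,0],"gripper": 18},
  ],
)

```text
time_s: 30.62
tcp_pos: [0.4956, -0.0385, 0.0578]
orientation: [-179.9, 0.3, 4.6]
ft_force: [-5.3, 2.3, -1.3]
width: 0.0226
```

```bash
python3 - <<'E'
from h import *
s,im=snap('wrist','w22');print(s['tcp_pos'],s['orientation'],s['ft_force'],s['wrist_torque'],s['width'])
im=im[:,:,::-1]
cv2.imwrite('pics/w22c.png',cv2.resize(im[100:280,260:380],(400,600),interpolation=cv2.INTER_CUBIC))
E
```

```text
[ 0.49559541 -0.03851496  0.05781515] [-179.90890936    0.30050027    4.55649163] [-5.32786094  2.31947297 -1.33103286] [0.64200996 1.42816673 0.19543096] 0.02258309452118107
```

View pics/w22c.png

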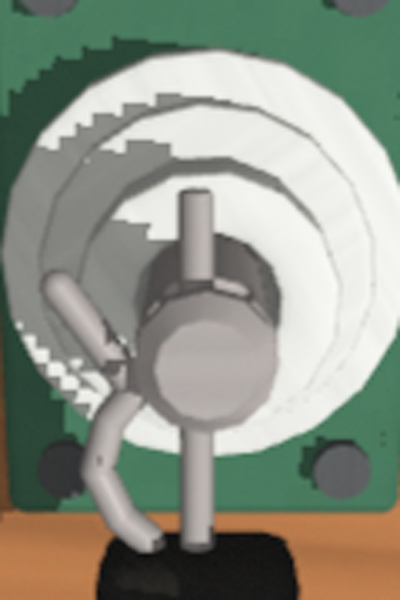

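Request:
step_arm(
  commands=[
    {"dp": [0.04,0.003,0],"twist": [0,0,0],"gripper": 18},
    {"dp": [0.04,0.003,0],"twist": [0,0,0],"gripper": 18},
    {"dp": [0.04,0.003,0],"twist": [0,0,0],"gripper": 18},
    {"dp": [0,0,0],"twist": [0,0,0],"gripper": 18},
    {"dp": [0.04,0.003,0],"twist": [0,0,0],"gripper": 18},
    {"dp": [0,0,0],"twist": [0,0,0],"gripper": 18},
    {"dp": [0.04,0.003,0],"twist": [0,0,0],"gripper": 18},
    {"dp": [0,0,0],"twist": [0,0,0],"gripper": 18},
    {"dp": [0,0,0],"twist": [0,0,0],"gripper": 18},
    {"dp": [0,0,0],"twist": [0,0,0],"gripper": 18},
  ],
)

```text
time_s: 31.5
tcp_pos: [0.5049, -0.0379, 0.0593]
orientation: [-179.9, -0.2, 4.6]
ft_force: [1.3, 5.5, -3.6]
width: 0.0225
```

```bash
python3 - <<'E'
from h import *
s,im=snap('wrist','w23');print(s['tcp_pos'],s['orientation'],s['ft_force'],s['wrist_torque'],s['width'])
im=im[:,:,::-1]
cv2.imwrite('pics/w23c.png',cv2.resize(im[100:280,260:380],(400,600),interpolation=cv2.INTER_CUBIC))
E
```

```text
[ 0.50493355 -0.03785382  0.05932014] [-179.92313933   -0.21945543    4.55962201] [ 1.3232494   5.51793672 -3.64036029] [ 1.1851618  -0.18475237  0.19378997] 0.022504457897689678
```

View pics/w23c.png

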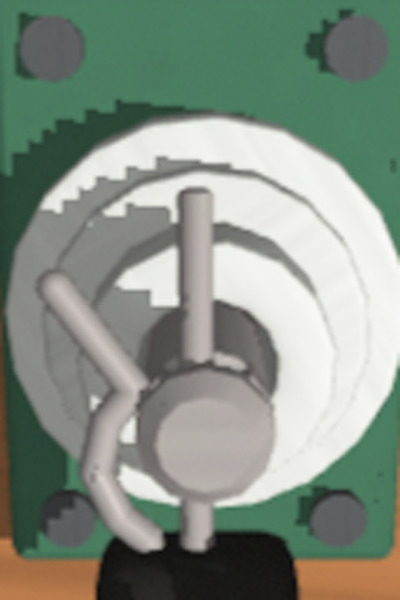

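Request:
step_arm(
  commands=[
    {"dp": [0.04,0.003,0],"twist": [0,0,0],"gripper": 18},
    {"dp": [0.04,0.003,0],"twist": [0,0,0],"gripper": 18},
    {"dp": [0.04,0.003,0],"twist": [0,0,0],"gripper": 18},
    {"dp": [0.04,0.003,0],"twist": [0,0,0],"gripper": 18},
    {"dp": [0,0,0],"twist": [0,0,0],"gripper": 18},
    {"dp": [0,0,0],"twist": [0,0,0],"gripper": 18},
    {"dp": [0,0,0],"twist": [0,0,0],"gripper": 18},
    {"dp": [0,0,0],"twist": [0,0,0],"gripper": 18},
    {"dp": [0,0,0],"twist": [0,0,0],"gripper": 18},
    {"dp": [0,0,0],"twist": [0,0,0],"gripper": 18},
  ],
)

```text
time_s: 32.38
tcp_pos: [0.5083, -0.0389, 0.0593]
orientation: [180.0, -0.2, 4.5]
ft_force: [2.7, 4.4, -3.3]
width: 0.0227
```

```bash
python3 - <<'E'
from h import *
s,im=snap('wrist','w24');print(s['tcp_pos'],s['orientation'],s['ft_force'],s['wrist_torque'],s['width'])
im=im[:,:,::-1]
cv2.imwrite('pics/w24c.png',cv2.resize(im[130:310,260:380],(400,600),interpolation=cv2.INTER_CUBIC))
E
```

```text
[ 0.50829428 -0.0388584   0.05930382] [ 1.79995317e+02 -1.51043794e-01  4.50015759e+00] [ 2.73574053  4.39501835 -3.33719458] [ 0.92468978 -0.66975496  0.16828719] 0.022663469142422035
```

View pics/w24c.png

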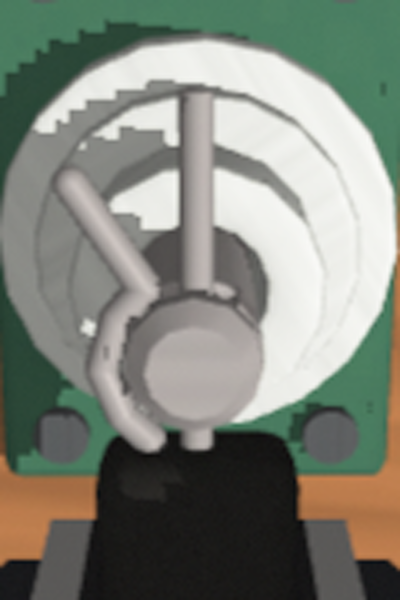

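Request:
step_arm(
  commands=[
    {"dp": [0.04,0.003,0],"twist": [0,0,0],"gripper": 18},
    {"dp": [0.03,0.003,0],"twist": [0,0,0],"gripper": 18},
    {"dp": [0,0,0],"twist": [0,0,0],"gripper": 18},
    {"dp": [0,0,0],"twist": [0,0,0],"gripper": 18},
    {"dp": [0,0,0],"twist": [0,0,0],"gripper": 18},
    {"dp": [0,0,0],"twist": [0,0,0],"gripper": 18},
    {"dp": [0,0,0],"twist": [0,0,0],"gripper": 18},
    {"dp": [0,0,0],"twist": [0,0,0],"gripper": 18},
    {"dp": [0,0,0],"twist": [0,0,0],"gripper": 18},
    {"dp": [0,0,0],"twist": [0,0,0],"gripper": 18},
  ],
)

```text
time_s: 33.27
tcp_pos: [0.5089, -0.0389, 0.059]
orientation: [180.0, -0.0, 4.5]
ft_force: [0.7, 1.9, 0.2]
width: 0.0226
```

```bash
python3 - <<'E'
from h import *
s,im=snap('wrist','w25');print(s['tcp_pos'],s['orientation'],s['ft_force'],s['wrist_torque'],s['width'])
im=im[:,:,::-1]
cv2.imwrite('pics/w25c.png',cv2.resize(im[130:310,260:380],(400,600),interpolation=cv2.INTER_CUBIC))
E
```

```text
[ 0.50893264 -0.03891488  0.05898953] [ 1.79983883e+02 -1.06598481e-02  4.50150184e+00] [0.67926136 1.92784134 0.15279157] [ 0.57852774 -0.20073381  0.05777987] 0.022612204078018585
```

View pics/w25c.png

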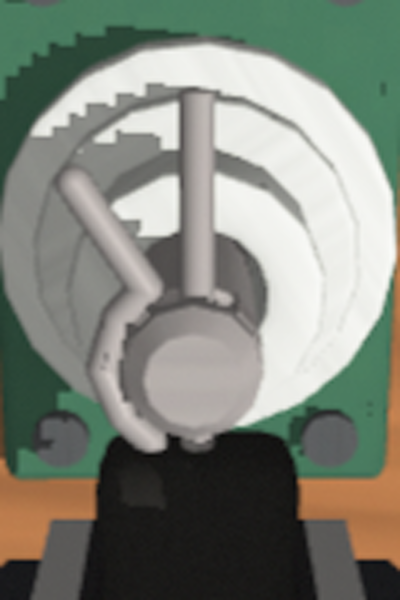

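Request:
step_arm(
  commands=[
    {"dp": [0.04,0.003,0],"twist": [0,0,0],"gripper": 18},
    {"dp": [0,0,0],"twist": [0,0,0],"gripper": 18},
    {"dp": [0,0,0],"twist": [0,0,0],"gripper": 18},
    {"dp": [0,0,0],"twist": [0,0,0],"gripper": 18},
    {"dp": [0,0,0],"twist": [0,0,0],"gripper": 18},
    {"dp": [0,0,0],"twist": [0,0,0],"gripper": 18},
    {"dp": [0,0,0],"twist": [0,0,0],"gripper": 18},
    {"dp": [0,0,0],"twist": [0,0,0],"gripper": 18},
    {"dp": [0,0,0],"twist": [0,0,0],"gripper": 18},
    {"dp": [0,0,0],"twist": [0,0,0],"gripper": 18},
  ],
)

```text
time_s: 34.15
tcp_pos: [0.5097, -0.0388, 0.0588]
orientation: [180.0, 0.0, 4.5]
ft_force: [0.5, 2.3, -0.7]
width: 0.0224
```

```bash
python3 - <<'E'
from h import *
s,im=snap('wrist','w26');print(s['tcp_pos'],s['orientation'],s['ft_force'],s['wrist_torque'],s['width'])
im=im[:,:,::-1]
cv2.imwrite('pics/w26c.png',cv2.resize(im[130:310,260:380],(400,600),interpolation=cv2.INTER_CUBIC))
E
```

```text
[ 0.50965662 -0.03883417  0.05881737] [1.79991016e+02 2.09826979e-02 4.50090994e+00] [ 0.49791608  2.29652948 -0.68001112] [0.4284879  0.07827572 0.05897378] 0.02235800957612913
```

View pics/w26c.png

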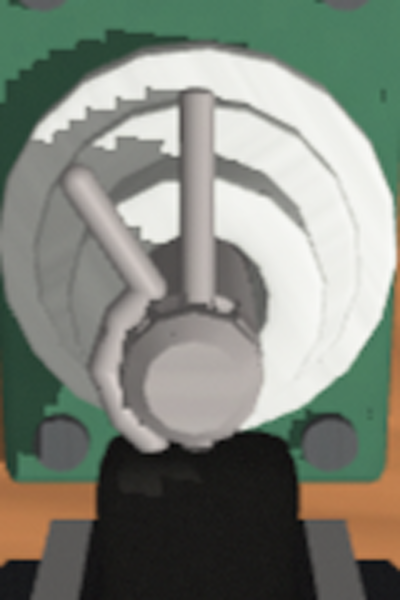

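Request:
step_arm(
  commands=[
    {"dp": [0,0,0],"twist": [0,0,0],"gripper": 25},
    {"dp": [0,0,0],"twist": [0,0,0],"gripper": 30},
    {"dp": [0,0,0],"twist": [0,0,0],"gripper": 40},
    {"dp": [0,0,0],"twist": [0,0,0],"gripper": 45},
    {"dp": [0,0,0],"twist": [0,0,0],"gripper": 45},
    {"dp": [0,0,0],"twist": [0,0,0],"gripper": 45},
    {"dp": [0,0,0.3],"twist": [0,0,0],"gripper": 45},
    {"dp": [0,0,0.6],"twist": [0,0,0],"gripper": 45},
    {"dp": [0,0,0.8],"twist": [0,0,0],"gripper": 45},
    {"dp": [0,0,0.8],"twist": [0,0,0],"gripper": 45},
  ],
)

```text
time_s: 35.03
tcp_pos: [0.5095, -0.0386, 0.1223]
orientation: [-180.0, 0.0, 4.5]
ft_force: [-0.2, -0.3, -0.8]
width: 0.0451
```

Request:
step_arm(
  commands=[
    {"dp": [-0.3,0,0.5],"twist": [0,0,0],"gripper": 45},
    {"dp": [-0.4,0,0.2],"twist": [0,0,0],"gripper": 45},
    {"dp": [0,0,0],"twist": [0,0,0],"gripper": 45},
    {"dp": [0,0,0],"twist": [0,0,0],"gripper": 45},
    {"dp": [0,0,0],"twist": [0,0,0],"gripper": 45},
    {"dp": [0,0,0],"twist": [0,0,0],"gripper": 45},
    {"dp": [0,0,0],"twist": [0,0,0],"gripper": 45},
    {"dp": [0,0,0],"twist": [0,0,0],"gripper": 45},
    {"dp": [0,0,0],"twist": [0,0,0],"gripper": 45},
    {"dp": [0,0,0],"twist": [0,0,0],"gripper": 45},
  ],
)

```text
time_s: 35.87
tcp_pos: [0.4923, -0.0386, 0.1386]
orientation: [-180.0, 0.0, 4.5]
ft_force: [0.6, 0.1, 0.3]
width: 0.0453
```

```bash
python3 - <<'E'
from h import *
s,im=snap('wrist','w27');print(s['time_s'],s['tcp_pos'],s['ft_force'])
s2,im2=snap('scene','s27')
cv2.imwrite('pics/c27.png',np.hstack([cv2.resize(im[100:340,220:420],(400,480)),cv2.resize(im2[210:280,270:335],(400,480),interpolation=cv2.INTER_CUBIC)])[:,:,::-1])
s,_=load('w27')
h=cv2.imread('pics/w27.png')
E
```

```text
35.8667 [ 0.49229231 -0.03862934  0.13864511] [0.63433554 0.07658764 0.26995086]
```

View pics/c27.png

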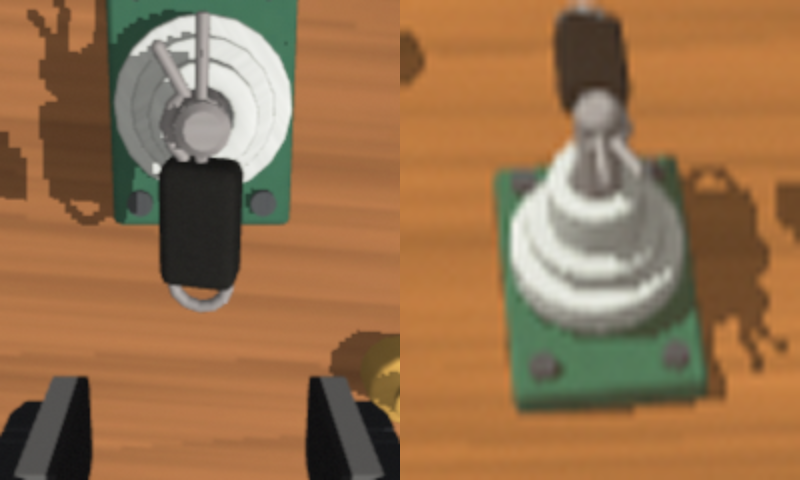

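View pics/s27.png

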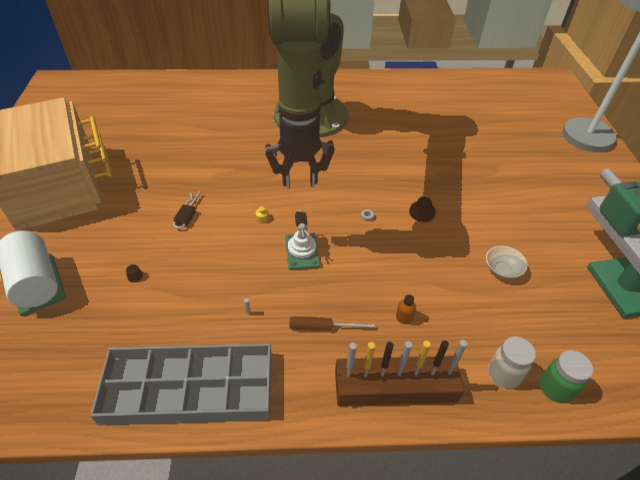

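```bash
python3 - <<'E'
from h import *
s,_=load('w27')
F=onz('wrist',321.5,179,.091,s);B=onz('wrist',319.5,243,.091,s);T=onz('wrist',220+203/2,100+14/2,.083,s);S=onz('wrist',220+203/2,100+130/2,.0915,s)
print(F,B,T,S,'len',np.linalg.norm(F-B),'S-F',np.linalg.norm(F[:2]-S[:2]),'T-S',np.linalg.norm(T[:2]-S[:2]),'T-B',np.linalg.norm(T[:2]-B[:2]))
s,im=snap('top','t28')
cv2.imwrite('pics/t28c.png',cv2.resize(im[150:390,100:520],(800,457)))
_,a=load('w27');cv2.imwrite('pics/w27c.png',cv2.resize(a[100:190,270:370],(660,594),interpolation=cv2.INTER_CUBIC))
E
```

```text
[ 0.53322282 -0.03693943  0.091     ] [ 0.49490719 -0.03882546  0.091     ] [ 0.57152382 -0.03391413  0.083     ] [ 0.54112134 -0.03630203  0.0915    ] len 0.03836202304981294 S-F 0.007924194450017508 T-S 0.030496114545891104 T-B 0.07677388592514059
```

View pics/w27c.png

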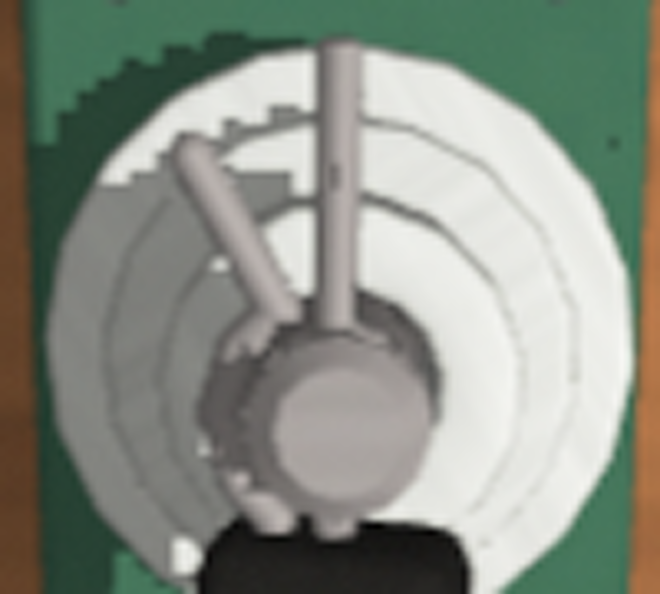

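```bash
python3 -c "
from bench import *
print(finish_job())"
```

```text
the job is handed in; nothing more can be done
None
```

The white stepped pulley is on the green tensioner's stud, wide step down. The small hairpin clip is through the cross-hole with its sprung leg snapped round the stud. I let go, backed the gripper clear and handed the job in at about 36 s. No verdict was reported.

**Pulley:** It went down the stud freely and met the shoulder with about 7 N. The gripper was at 22.9 mm when it stopped, where I expected 21.8 mm, which may be a slight slip in the grip. The scene picture agrees with it sitting home to within about 3 mm.

**Finding the hole:** I touched the clip's leg to the stud's top and went 10.5 mm down from there, which put the hole about 83 mm above the bench. The earlier camera estimates of the stud top (82 to 92 mm) did not agree closely, so I relied on touch.

**Clip:**
- The highest push I read was about 5 N as the bump rode over. The force then dropped to nearly zero.
- In the last pictures the bow closes round the stud. The leg tip measures 30.5 mm past the stud's axis (nominal 32), or about 32 mm once the picture's scale is corrected.
- The grip's front measures about 8 mm from the axis, where 10 mm is home and the stop is at 8 mm. So the clip is home to within about 2 mm.

**What disagreed:** The finger tips stood about 20 mm farther back than the stated tool point. My first two tries on the pulley closed above its hub, and the second rested lightly on it with about 6 N. I corrected for this from then on.

The other things look unmoved in the last scene picture.

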